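Shut the open tea tins and push them back into the packed display row

ROBOT

A 7-joint arm with a two-finger parallel gripper is mounted at the origin on the work surface. World frame = base frame: x ahead of the robot, y to its left, z up, the work surface at z = 0. Lengths are in m, angles in rad, forces in N, time in s.
With the tool pointing down it reaches from about 0.4 to 0.85 m from the base axis. Payload 10.4 kg.
Tool frame: the origin (TCP) lies midway between the tips of the shut fingers; the grasp point (between the pads) lies robot.grip_depth behind it (robot.grip_depth is the distance from the TCP to the grasp point, in m); z points along the fingers, y is the line along which they close (so a half turn about z gives the same grasp; the last joint's range is limited). The gripper opens to 87 mm and grips with 3 to 60 N. Pads are 19 mm wide; open, the fingers measure 117 mm over their backs; the gripper's body (75 mm by 190 mm) begins 51 mm behind the grasp point.
Start: joints at [1.107, 0.332, -0.065, 1.46, 0.022, 1.35, -0.088], TCP at [0.267, -0.565, 0.2] pointing down, gripper open.
Joint ranges: [-2.6, 2.6], [-0.5, 2.12], [-1.47, 1.34], [0.16, 2.42], [-1.27, 4.41], [0.06, 2.06], [-2.6, 2.6]. Speed limits (rad/s): [2.22, 2.22, 2.79, 2.79, 3.14, 3.14, 3.14].

INTERFACE

Orientations are given as [roll, pitch, yaw] about the fixed x, y, z axes, in that order (R = Rz(yaw) Ry(pitch) Rx(roll)).
In Python, from cell import get_obs, capture, camera_info, ticket, robot gives the robot as it stands.
- The arm moves only by the shell command python3 -m handwheel 'ROWS' [FORCE]. ROWS is JSON, a list of rows, each an object with "delta_pos": the shift along the tool's x, y, z normalised to -1 to 1, where 1 is 0.04 m, a list of three; "twist": the turn, a rotation vector about the tool's x, y, z normalised to -1 to 1, where 1 is 4 degrees, a list of three; "grip": the gripper's target within -1 to 1 (fully open at 1, half-way at 0, shut at -1). In form: [{"delta_pos": [tx, ty, tz], "twist": [wx, wy, wz], "grip": grip}, ...]. A call has 1 to 20 rows; each row shifts and turns the commanded pose from where the row before left it, along the tool's axes as they then stand; what a row does not reach is not made up. A row lasts 1/10 s, in which the tool goes at most 50 mm and 8.59 degrees, less where a joint would pass 70% of its speed; a pose out of reach is approached as far as the arm can. A call with a number of a shift or a turn outside -1 to 1 is refused whole. A call with a gripper value outside its range is refused whole. The fingers move at their own pace and stop on an object; FORCE is the grip in N (left out, the last holds). Time passes only in rows, so rows that do not move let the fingers close. It gives the time, the measured TCP pose, the force, the opening and the grip force at its end, in the units of the state.
- get_obs(): the state, without advancing time (a new reading comes with each control period).
- capture(name): name is "scene" or "top"; returns (picture, depth): 420x560x3 uint8, blue, green, red; 420x560 float32, m along the optical axis (not along the pixel's ray), 0 where there is no reading.
- camera_info(name): a dict with "camera_matrix" (3x3 intrinsics, pixels), "R" (3x3) and "t" (3): a world point X has camera coordinates R X + t. Camera axes: x right, y down, z forward; pixel columns grow to the right and rows downward; lengths in m; the calibration is good to about 2 mm. A picture is of the moment at which its call begins. camera_info takes no time and is no camera call.
- ticket.job_done(): hands the job in; it is judged then, once.
The state is a dict: "clock": time; "joints": joint angles; "qd": joint speeds; "effort": joint torques, N m; "position": TCP position; "eef_rot": TCP orientation; "contact_force": force on the tool from outside, world axes, zero at the start; "wrist_torque": the same for the moment, N m; "grip_width": opening from 0.0 (shut) to 1.0 (fully open); "gripper_force": force on a finger pad.
Only numpy, scipy, OpenCV 4.12 (cv2) and the standard library are available. Lean on these libraries where they do the work, as an engineer would, in place of code of your own. Each camera call takes 0.05 s, during which the arm holds its last target. There are 200 camera calls.

TASK

Put the open tea tins back on display: shut the hinged lid of every tin standing open on the table, and only then push that tin, upright and end first, into the row in the wooden rack, nudging the tins already there apart without toppling them. At the end every tin, old and new, stands upright in the row with its lid shut, square to the rack and fully home against the back rail; leave the other goods where they are.

Things in the scene. Friction and masses are not known exactly. Their poses are not given: they have to be found in the camera images.
- rack_floor (a point): display rack, fixed; place, yaw vary. Point on its 4 mm floor board, mid row. x: open front to back; y: along the row. End walls' inner faces at y = -150 and +150 (walls 6 thick, 46 above board). Board starts at x = -36, no lip. Back rail: inner face x = +32, 6 thick, 18 above board: a tin touching it has its centre at x = 0, z = 40.
- row0_c (a point): smooth closed tin, loose in the rack, slides easily, 0.3 kg, long axis front to back: 64 long (its x) x 36 thick (y) x 80 tall shut; sides parallel over the middle 32 mm, then tapering over the last 16 mm to an end face 18 wide (a wedge, at both ends). Point: its centre, 40 above its underside. At the start all gaps between row tins and to the end walls are about 26 to 35 mm, less than a tin.
- row1_c (a point): smooth closed tin, loose in the rack, slides easily, 0.3 kg, long axis front to back: 64 long (its x) x 36 thick (y) x 80 tall shut; sides parallel over the middle 32 mm, then tapering over the last 16 mm to an end face 18 wide (a wedge, at both ends). Point: its centre, 40 above its underside. At the start all gaps between row tins and to the end walls are about 26 to 35 mm, less than a tin.
- row2_c (a point): smooth closed tin, loose in the rack, slides easily, 0.3 kg, long axis front to back: 64 long (its x) x 36 thick (y) x 80 tall shut; sides parallel over the middle 32 mm, then tapering over the last 16 mm to an end face 18 wide (a wedge, at both ends). Point: its centre, 40 above its underside. At the start all gaps between row tins and to the end walls are about 26 to 35 mm, less than a tin.
- row3_c (a point): smooth closed tin, loose in the rack, slides easily, 0.3 kg, long axis front to back: 64 long (its x) x 36 thick (y) x 80 tall shut; sides parallel over the middle 32 mm, then tapering over the last 16 mm to an end face 18 wide (a wedge, at both ends). Point: its centre, 40 above its underside. At the start all gaps between row tins and to the end walls are about 26 to 35 mm, less than a tin.
- tin_a_c (a point): open tin on the table (None if absent), 0.3 kg, any yaw: 64 long (its x) x 36 thick (y) x 80 tall shut; sides parallel over the middle 32 mm, then tapering over the last 16 mm to an end face 18 wide (a wedge, at both ends). Lid: 12 thick cap as long as the tin, hinged across the end face at the tin's -x end, 68 above the underside. Point: tin's centre, 40 above its underside.
- tin_a_lid (a joint): lid angle of tin_a (rad): 0 shut (lies flat), 1.57 straight up over the tin's -x end, to 2.0 leaning outwards. Stays where left; about 0.3 N at its free edge (64 mm from the hinge) moves it.
- tin_b_c (a point): open tin on the table (None if absent), 0.3 kg, any yaw: 64 long (its x) x 36 thick (y) x 80 tall shut; sides parallel over the middle 32 mm, then tapering over the last 16 mm to an end face 18 wide (a wedge, at both ends). Lid: 12 thick cap as long as the tin, hinged across the end face at the tin's -x end, 68 above the underside. Point: tin's centre, 40 above its underside.
- tin_b_lid (a joint): lid angle of tin_b (rad): 0 shut (lies flat), 1.57 straight up over the tin's -x end, to 2.0 leaning outwards. Stays where left; about 0.3 N at its free edge (64 mm from the hinge) moves it.
- tin_c_c (a point): open tin on the table (None if absent), 0.3 kg, any yaw: 64 long (its x) x 36 thick (y) x 80 tall shut; sides parallel over the middle 32 mm, then tapering over the last 16 mm to an end face 18 wide (a wedge, at both ends). Lid: 12 thick cap as long as the tin, hinged across the end face at the tin's -x end, 68 above the underside. Point: tin's centre, 40 above its underside.
- tin_c_lid (a joint): lid angle of tin_c (rad): 0 shut (lies flat), 1.57 straight up over the tin's -x end, to 2.0 leaning outwards. Stays where left; about 0.3 N at its free edge (64 mm from the hinge) moves it.
- tin_d_c (a point): open tin on the table (None if absent), 0.3 kg, any yaw: 64 long (its x) x 36 thick (y) x 80 tall shut; sides parallel over the middle 32 mm, then tapering over the last 16 mm to an end face 18 wide (a wedge, at both ends). Lid: 12 thick cap as long as the tin, hinged across the end face at the tin's -x end, 68 above the underside. Point: tin's centre, 40 above its underside.
- tin_d_lid (a joint): lid angle of tin_d (rad): 0 shut (lies flat), 1.57 straight up over the tin's -x end, to 2.0 leaning outwards. Stays where left; about 0.3 N at its free edge (64 mm from the hinge) moves it.
- spice_jar: bystander, not part of the job: small spice jar 40 across, 60 tall; origin at the centre of its underside
- soap_carton: bystander, not part of the job: small carton 34 x 26 x 60; origin at the centre of its underside
- cheese_tub: bystander, not part of the job: low clear tub 76 across, 48 tall; origin at the centre of its underside

How it is judged:
By the outcome, as a careful person would: the job done as asked, in the order asked, and still so for the second after the job is handed in, with the robot touching nothing.
Of tin_a, tin_b, tin_c, tin_d only 3 to 4 are there at a start; the rules pass over those that are not, and their reading is None.
At some moment in a run one of tin_a, tin_b, tin_c, tin_d may be knocked a few centimetres aside while the robot is not near it.
It also fails if it takes over 210 s, if anything falls off the work surface, if the arm or the gripper's body presses on something with over 40 N, if the wrist force passes 120 N, or if a joint passes its speed limit or range.

## Working session

There is one attempt and no reset: what is moved stays moved. The work goes in short steps, Python scripts to look and compute and a shell command to move; the robot and the scene stay as the last step left them, time stands still between calls to the robot, and variables do not carry over. Pictures are saved under pics/ and viewed, at most 14 in all, crops included, and the job is handed in when it is done.

```bash
mkdir -p pics; cat > h.py <<'E'
import numpy as np, cv2
from cell import get_obs, capture, camera_info, ticket, robot
def snap(name,fn):
    im,d=capture(name); cv2.imwrite('pics/'+fn+'.png',im); np.save('pics/'+fn+'.npy',d); return im,d
def cloud(name,d):
    c=camera_info(name);K=np.array(c['camera_matrix']);R=np.array(c['R']);t=np.array(c['t'])
    v,u=np.mgrid[:d.shape[0],:d.shape[1]]
    P=np.stack([(u-K[0,2])/K[0,0]*d,(v-K[1,2])/K[1,1]*d,d],-1)
    W=(P-t)@R
    W[d==0]=np.nan
    return W
E
python3 - <<'E'
from h import *
for n in('scene','top'):
    snap(n,n+'0'); c=camera_info(n); print(n,np.array(c['camera_matrix']).round(1).tolist(),np.array(c['R']).round(3).tolist(),np.array(c['t']).round(3))
print(get_obs()); print(robot.grip_depth)
a=cv2.imread('pics/top0.png')
cv2.imwrite('pics/top0b.png',cv2.resize(a,(800,600),interpolation=cv2.INTER_CUBIC))
E
```

```text
scene [[411.7, 0.0, 280.2], [0.0, 411.7, 211.3], [0.0, 0.0, 1.0]] [[-0.073, 0.997, -0.001], [0.865, 0.063, -0.498], [-0.496, -0.037, -0.867]] [ 0.035 -0.408  1.27 ]
top [[381.5, 0.0, 279.7], [0.0, 381.5, 203.7], [0.0, 0.0, 1.0]] [[0.017, -1.0, 0.007], [-0.996, -0.018, -0.086], [0.086, -0.006, -0.996]] [-0.01   0.513  1.05 ]
{'clock': 0.1, 'joints': array([ 1.10740259,  0.33281218, -0.06471254,  1.46082322,  0.02159485,
        1.34986604, -0.08846233]), 'qd': array([ 5.13984354e-05, -7.07358133e-04,  3.64235889e-04, -5.10552434e-03,
       -4.13649076e-04, -1.06426597e-03, -3.78013565e-04]), 'effort': array([ 1.20831661e-03, -6.24547505e+01,  2.43530818e-02, -3.90719604e+01,
       -6.13808795e-02,  3.65993183e-02,  4.31469482e-05]), 'position': array([ 0.26651863, -0.56494092,  0.19944763]), 'eef_rot': array([-3.14037978e+00,  4.29097219e-05,  4.40860647e-01]), 'contact_force': array([ 0.55687872, -0.54549944,  1.15670113]), 'wrist_torque': array([-0.01973313,  0.04401794,  0.01256553]), 'gripper_force': 0.0, 'grip_width': 1.0031378649653995}
0.0187
```

View pics/top0b.png

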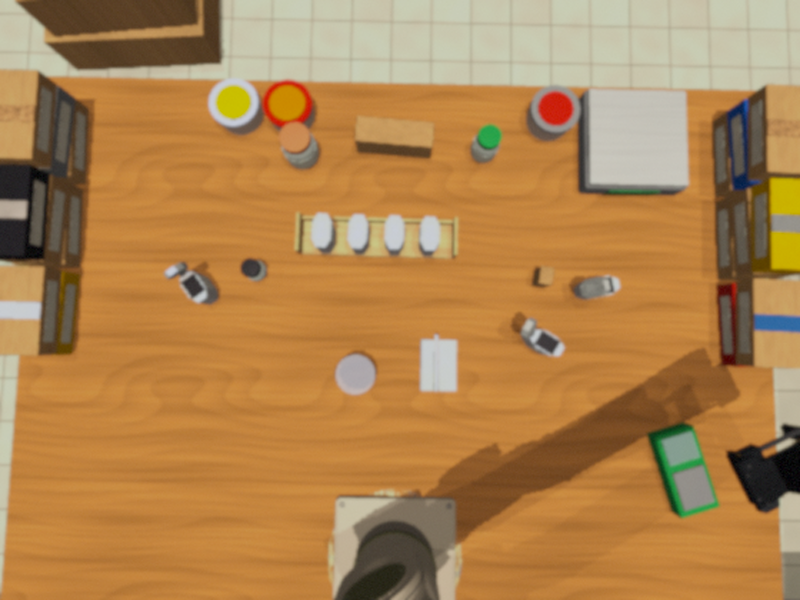

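View pics/scene0.png

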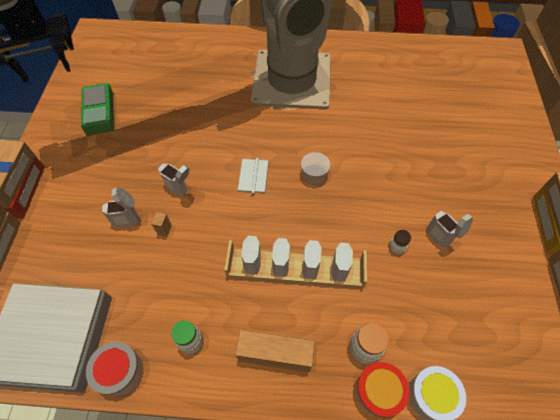

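The top view (800x600) shows the rack at (377,235) with 4 closed tins. The open tins are at (190,285), (598,287) and (543,338), so three are present. The jar is at (252,268), the carton at (542,276) and the tub at (355,374). Next I'll take metric measurements.

```bash
cat >> h.py <<'E'
def ortho(W,im,c,r=0.09,s=2000,zmin=0.01):
    # plan view: scatter highest points; up = +x, left = +y
    n=int(2*r*s); img=np.zeros((n,n,3),np.uint8)
    P=W.reshape(-1,3);C=im.reshape(-1,3)
    k=np.where((np.abs(P[:,0]-c[0])<r)&(np.abs(P[:,1]-c[1])<r)&(P[:,2]>zmin))[0]
    k=k[np.argsort(P[k,2])]
    for i in k:
        a=int((c[0]+r-P[i,0])*s);b=int((c[1]+r-P[i,1])*s)
        h=int(np.clip(P[i,2]/0.16*179,0,179))
        col=cv2.cvtColor(np.uint8([[[h,255,255]]]),cv2.COLOR_HSV2BGR)[0,0].tolist()
        cv2.circle(img,(b,a),3,col,-1)
    return img
E
python3 - <<'E'
from h import *
im,d=cv2.imread('pics/top0.png'),np.load('pics/top0.npy'); W=cloud('top',d)
im2,d2=cv2.imread('pics/scene0.png'),np.load('pics/scene0.npy'); W2=cloud('scene',d2)
for n,(u,v) in dict(L=(190,285),R1=(598,287),R2=(543,338),rack=(377,235),jar=(252,268),carton=(542,276),tub=(355,374)).items():
    print(n,W[int(v*.7),int(u*.7)].round(3))
tiles=[]
for (u,v) in [(190,285),(598,287),(543,338)]:
    c=W[int(v*.7),int(u*.7)]; c=c.round(2)
    A=np.hstack([ortho(W,im,c,.065),ortho(W2,im2,c,.065)]); tiles.append(A); print('tile',c)
cv2.imwrite('pics/t.png',cv2.resize(np.vstack(tiles),(400,600)))
# rack tins : tops (z 0.075-0.1)
for n,w in(('top',W),('scene',W2)):
    P=w.reshape(-1,3);P=P[np.isfinite(P).all(1)]
    T=P[(abs(P[:,0]-.63)<.12)&(abs(P[:,1])<.22)&(P[:,2]>.076)&(P[:,2]<.1)]
    G=cv2.kmeans(T[:,1:2].astype(np.float32),4,None,(3,50,1e-4),20,cv2.KMEANS_PP_CENTERS)
    for k in range(4):
        Q=T[G[1][:,0]==k]; r=cv2.minAreaRect((Q[:,:2]*1000).astype(np.float32)); print(n,len(Q),np.round(r[0],1),np.round(r[1],1),round(r[2],1),Q[:,2].mean().round(4))
    B=P[(abs(P[:,0]-.63)<.12)&(abs(P[:,1])<.25)&(P[:,2]>.008)&(P[:,2]<.1)]
    r=cv2.minAreaRect((B[:,:2]*1000).astype(np.float32)); print('rack',np.round(r[0],1),np.round(r[1],1),round(r[2],2))
    print('table z',np.median(P[(abs(P[:,0]-.5)<.03)&(abs(P[:,1]+.1)<.03)][:,2]))
E
```

```text
L [0.515 0.393 0.07 ]
R1 [ 0.521 -0.355  0.12 ]
R2 [ 0.428 -0.271  0.067]
rack [0.629 0.049 0.006]
jar [0.55  0.281 0.064]
carton [ 0.544 -0.27   0.06 ]
tub [0.354 0.082 0.049]
tile [0.52 0.39 0.07]
tile [ 0.52 -0.35  0.12]
tile [ 0.43 -0.27  0.07]
top 290 [618.7  82.1] [63.7 35. ] 1.1 0.0864
top 297 [617.6 -54. ] [67.  35.1] 0.3 0.0863
top 297 [619.1 148.5] [66.7 35.4] 2.3 0.0863
top 296 [618.4  12.7] [65.5 34.8] 0.9 0.0863
rack [ 6.342e+02 -3.000e-01] [230.9 489.4] 3.44
table z 0.0022893395941205627
scene 413 [618.5  12.2] [36.  65.1] 89.7 0.0829
scene 429 [619.9 148.1] [35.8 65.9] 89.0 0.083
scene 413 [618.1 -54.3] [65.  35.9] 0.6 0.0829
scene 416 [618.9  80.8] [35.7 65.6] 86.8 0.083
rack [622.7  46.5] [311.7  74.9] 89.29
table z -0.0010822650460925837
```

View pics/t.png

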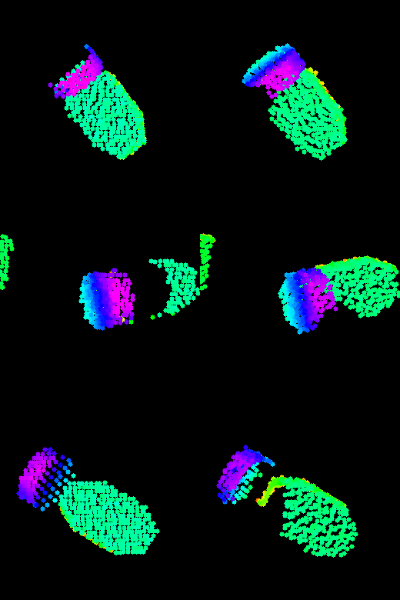

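The plan view shows each tin's lid standing or leaning outwards at its hinge end. L has it at +x+y, R1 at +y (lid straight up or leaning), and R2 at +x+y. I'll fit the footprints and the rack.

```bash
cat >> h.py <<'E'
from scipy.optimize import minimize
from matplotlib.path import Path as MP
E
python3 -c "import matplotlib" 2>/dev/null || sed -i '/matplotlib/d' h.py
cat >> h.py <<'E'
def sd(p):  # signed distance-ish to tin footprint (mm), <0 inside
    x,y=abs(p[:,0]),abs(p[:,1]); k=np.array([9,16])/np.hypot(9,16)
    return np.max([x-32,y-18,(x-32)*k[0]+(y-9)*k[1]],0)
def fit(P,c,th,zr=(.02,.078)):
    """P Nx3 m; c,th guess; footprint must contain all points; side points lie on its rim"""
    def f(q):
        a=q[2];R=np.array([[np.cos(a),-np.sin(a)],[np.sin(a),np.cos(a)]])
        p=(P[:,:2]*1000-q[:2])@R; s=sd(p)
        side=P[:,2]<.064
        return np.mean(np.minimum(np.maximum(s,0),6)**2)+ .7*np.mean(np.minimum(np.abs(s[side]),6)**2 if side.any() else [0])
    best=min((minimize(f,[c[0]*1000+dx,c[1]*1000+dy,th+dt],method='Nelder-Mead') for dx in(-6,6) for dy in(-6,6) for dt in(-.25,.25)),key=lambda r:r.fun)
    return best
def near(W,c,r,z0,z1):
    P=W.reshape(-1,3);P=P[np.isfinite(P).all(1)]
    return P[(np.hypot(P[:,0]-c[0],P[:,1]-c[1])<r)&(P[:,2]>z0)&(P[:,2]<z1)]
def tin(W,W2,c,th,r=.05,out=True):
    P=np.vstack([near(W,c,r,.02,.076),near(W2,c,r,.02,.076)])
    b=fit(P,c,th)
    if out: print('tin',b.x[:2].round(1),'yaw deg',np.degrees(b.x[2]).round(1),'res',round(b.fun,2),len(P))
    q=b.x;a=q[2];R=np.array([[np.cos(a),-np.sin(a)],[np.sin(a),np.cos(a)]])
    L=np.vstack([near(W,c,.14,.095,.2),near(W2,c,.14,.095,.2)])
    l=(L[:,:2]*1000-q[:2])@R; k=(abs(l[:,1])<22)&(abs(l[:,0])<110)
    if k.sum()>5: print('  lid: x range',np.percentile(l[k,0],[2,98]).round(0),'z max',np.percentile(L[k,2],98).round(3),'n',k.sum())
    return q
E
python3 - <<'E'
from h import *
W=cloud('top',np.load('pics/top0.npy'));W2=cloud('scene',np.load('pics/scene0.npy'))
W[...,2]-=.002; W2[...,2]+=.001
for n,c,deg in (('L',(.515,.393),-143),('R1',(.517,-.375),-90),('R2',(.43,-.275),-120)):
    print(n); tin(W,W2,c,np.radians(deg))
for n,w in(('top',W),('scene',W2)):
    P=w.reshape(-1,3);P=P[np.isfinite(P).all(1)]
    B=P[(abs(P[:,0]-.62)<.055)&(abs(P[:,1]-.046)<.18)&(P[:,2]>.004)&(P[:,2]<.055)]
    r=cv2.minAreaRect((B[:,:2]*1000).astype(np.float32)); print('rack',np.round(r[0],1),np.round(r[1],1),round(r[2],2))
    for z0,z1 in((.016,.026),(.046,.054),(.001,.008)):
        Q=B=P[(abs(P[:,0]-.62)<.06)&(abs(P[:,1]-.046)<.2)&(P[:,2]>z0)&(P[:,2]<z1)]
        print(z0,'x',np.percentile(Q[:,0],[1,10,50,90,99]).round(4),'y',np.percentile(Q[:,1],[1,99]).round(4))
E
```

```text
L
tin [512.8 388.3] yaw deg -142.1 res 1.1 1052
  lid: x range [-38. -20.] z max 0.135 n 304
R1
tin [ 525.6 -381.8] yaw deg -78.1 res 1.88 673
  lid: x range [-35. -12.] z max 0.132 n 418
R2
tin [ 418.1 -276.5] yaw deg -120.7 res 1.36 753
  lid: x range [-63. -44.] z max 0.13 n 216
rack [620.   45.2] [108.9 355. ] 0.15
0.016 x [0.5866 0.5895 0.6551 0.6594 0.6612] y [-0.1024  0.1981]
0.046 x [0.5851 0.5891 0.6167 0.6504 0.6588] y [-0.1076  0.2036]
0.001 x [0.5615 0.5711 0.6089 0.6676 0.679 ] y [-0.1498  0.2428]
rack [617.8  46. ] [351.2 104.5] 87.51
0.016 x [0.5989 0.6432 0.6556 0.6593 0.6607] y [-0.1036  0.1972]
0.046 x [0.5871 0.598  0.6372 0.6519 0.6598] y [-0.1091  0.2022]
0.001 x [0.563  0.5849 0.6268 0.6679 0.6789] y [-0.1498  0.2429]
```

```bash
cat >> h.py <<'E'
def go(x,y,z,yaw,tag=''):
    """tool-frame units from the present pose: translate first, then turn (yaw deg)"""
    o=get_obs(); p=o['position']; w=o['eef_rot'][2]; d=np.array([x,y,z])-p
    t=np.array([[np.cos(w),np.sin(w),0],[np.sin(w),-np.cos(w),0],[0,0,-1]])@d
    dy=(yaw-np.degrees(w)+180)%360-180
    print(tag,'units',(t/.04).round(3),'twist z',round(-dy/4,2),'| yaw now',np.degrees(w).round(1),'rp',np.degrees(o['eef_rot'][:2]).round(2))
def loc(c,deg,lx,ly=0):
    a=np.radians(deg); return c[0]/1000+(lx*np.cos(a)-ly*np.sin(a))/1000, c[1]/1000+(lx*np.sin(a)+ly*np.cos(a))/1000
E
python3 - <<'E'
from h import *
x,y=loc((418.1,-276.5),-120.7,-110); print(x,y); go(x,y,.2,59.3)
E
```

```text
0.47425972097027663 -0.18191625012434393
 units [ 8.783 -6.444 -0.014] twist z -8.51 | yaw now 25.3 rp [-179.93    0.  ]
```

```bash
python3 -m handwheel '[{"delta_pos":[0.8,-0.586,0],"twist":[0,0,0],"grip":-1},{"delta_pos":[0.8,-0.586,0],"twist":[0,0,0],"grip":-1},{"delta_pos":[0.8,-0.586,0],"twist":[0,0,0],"grip":-1},{"delta_pos":[0.8,-0.586,0],"twist":[0,0,0],"grip":-1},{"delta_pos":[0.8,-0.586,0],"twist":[0,0,0],"grip":-1},{"delta_pos":[0.8,-0.586,0],"twist":[0,0,0],"grip":-1},{"delta_pos":[0.8,-0.586,0],"twist":[0,0,0],"grip":-1},{"delta_pos":[0.8,-0.586,0],"twist":[0,0,0],"grip":-1},{"delta_pos":[0.8,-0.586,0],"twist":[0,0,0],"grip":-1},{"delta_pos":[0.8,-0.586,0],"twist":[0,0,0],"grip":-1},{"delta_pos":[0.78,-0.58,0],"twist":[0,0,0],"grip":-1},{"delta_pos":[0,0,0.5],"twist":[0,0,-1],"grip":-1},{"delta_pos":[0,0,0.5],"twist":[0,0,-1],"grip":-1},{"delta_pos":[0,0,0.5],"twist":[0,0,-1],"grip":-1},{"delta_pos":[0,0,0.5],"twist":[0,0,-1],"grip":-1},{"delta_pos":[0,0,0.5],"twist":[0,0,-1],"grip":-1},{"delta_pos":[0,0,0],"twist":[0,0,-1],"grip":-1},{"delta_pos":[0,0,0],"twist":[0,0,-1],"grip":-1},{"delta_pos":[0,0,0],"twist":[0,0,-1],"grip":-1},{"delta_pos":[0,0,0],"twist":[0,0,-0.5],"grip":-1}]'
python3 - <<'E'
from h import *
o=get_obs(); print(o['position'],o['contact_force'])
go(*loc((418.1,-276.5),-120.7,-110),.1,59.3); go(*loc((418.1,-276.5),-120.7,12),.1,59.3)
E
```

```text
clock: 2.1
position: [0.4741, -0.1824, 0.0998]
eef_rot: [-3.141, 0.0, 1.037]
contact_force: [0.4, 0.4, 0.6]
grip_width: 0.004
gripper_force: 0.0
[ 0.47410504 -0.18239589  0.09980769] [0.43512199 0.39890138 0.5738461 ]
 units [ 0.012 -0.003 -0.005] twist z 0.03 | yaw now 59.4 rp [-1.7996e+02  1.0000e-02]
 units [-3.038 -0.008 -0.005] twist z 0.03 | yaw now 59.4 rp [-1.7996e+02  1.0000e-02]
```

```bash
python3 -m handwheel '[{"delta_pos":[-0.3,0,0],"twist":[0,0,0],"grip":-1},{"delta_pos":[-0.3,0,0],"twist":[0,0,0],"grip":-1},{"delta_pos":[-0.3,0,0],"twist":[0,0,0],"grip":-1},{"delta_pos":[-0.3,0,0],"twist":[0,0,0],"grip":-1},{"delta_pos":[-0.3,0,0],"twist":[0,0,0],"grip":-1},{"delta_pos":[-0.3,0,0],"twist":[0,0,0],"grip":-1},{"delta_pos":[-0.3,0,0],"twist":[0,0,0],"grip":-1},{"delta_pos":[-0.3,0,0],"twist":[0,0,0],"grip":-1},{"delta_pos":[-0.3,0,0],"twist":[0,0,0],"grip":-1},{"delta_pos":[-0.3,0,0],"twist":[0,0,0],"grip":-1},{"delta_pos":[0,0,0.125],"twist":[0,0,0],"grip":-1},{"delta_pos":[0,0,0.125],"twist":[0,0,0],"grip":-1},{"delta_pos":[0,0,0.125],"twist":[0,0,0],"grip":-1},{"delta_pos":[0,0,0.1],"twist":[0,0,0],"grip":-1}]'
python3 -m handwheel '[{"delta_pos":[0,0,0.025],"twist":[0,0,0],"grip":-1},{"delta_pos":[0,0,0.025],"twist":[0,0,0],"grip":-1}]'
```

```text
clock: 3.5
position: [0.4132, -0.2848, 0.0804]
eef_rot: [-3.141, -0.0, 1.035]
contact_force: [0.3, -0.3, 0.2]
grip_width: 0.002
gripper_force: 0.1
clock: 3.7
position: [0.4132, -0.2853, 0.079]
eef_rot: [-3.141, -0.0, 1.035]
contact_force: [0.2, 0.1, 0.3]
grip_width: 0.007
gripper_force: 0.1
```

```bash
python3 -m handwheel '[{"delta_pos":[0,0,0.03],"twist":[0,0,0],"grip":-1},{"delta_pos":[0,0,0.03],"twist":[0,0,0],"grip":-1}]'
python3 -m handwheel '[{"delta_pos":[0,0,-0.8],"twist":[0,0,0],"grip":-1},{"delta_pos":[0,0,-0.8],"twist":[0,0,0],"grip":-1},{"delta_pos":[0,0,-0.8],"twist":[0,0,0],"grip":-1},{"delta_pos":[0,0,-0.6],"twist":[0,0,0],"grip":-1}]'
python3 - <<'E'
from h import *
d=snap('top','top1')[1];im,d2=snap('scene','scene1'); W=cloud('top',d);W2=cloud('scene',d2)
W[...,2]-=.002; W2[...,2]+=.001
for w in(W,W2):
    P=near(w,(.418,-.277),.06,.05,.12); print(len(P),np.percentile(P[:,2],[1,20,50,80,95,99]).round(4))
cv2.imwrite('pics/s1c.png',cv2.resize(im[140:260,80:260],None,fx=4,fy=4,interpolation=3))
go(*loc((525.6,-381.8),-78.1,-100),.2,102)
E
```

```text
clock: 3.9
position: [0.4132, -0.2856, 0.0768]
eef_rot: [3.141, 0.0, 1.034]
contact_force: [-0.9, 0.7, 1.0]
grip_width: 0.012
gripper_force: 0.1
clock: 4.3
position: [0.4135, -0.2858, 0.199]
eef_rot: [3.14, 0.0, 1.034]
contact_force: [0.2, -1.2, -0.5]
grip_width: 0.004
gripper_force: 0.0
354 [0.0522 0.0827 0.0886 0.0957 0.0997 0.1015]
486 [0.0508 0.0683 0.086  0.0934 0.0982 0.1003]
 units [1.208 1.906 0.009] twist z -10.69 | yaw now 59.3 rp [1.7966e+02 3.0000e-02]
```

View pics/s1c.png

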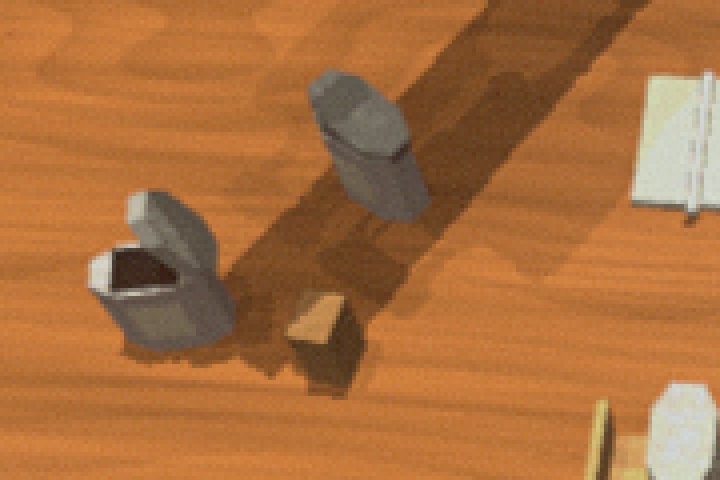

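```bash
python3 - <<'E'
from h import *
W=cloud('top',np.load('pics/top1.npy'));W2=cloud('scene',np.load('pics/scene1.npy'))
W[...,2]-=.002; W2[...,2]+=.001
for lab,Ws,z0,z1 in (('body',(W,W2),.015,.066),('lidtop',(W,W2),.07,.11)):
    P=np.vstack([near(w,(.418,-.277),.07,z0,z1) for w in Ws])
    b=fit(P,(.41,-.285),np.radians(-120)) if lab=='body' else None
    if b is not None: q=b.x; print(q[:2].round(1),np.degrees(q[2]).round(1),b.fun)
    a=q[2];R=np.array([[np.cos(a),-np.sin(a)],[np.sin(a),np.cos(a)]]); l=(P[:,:2]*1000-q[:2])@R
    for lo in range(-40,50,10):
        k=(l[:,0]>=lo)&(l[:,0]<lo+10); 
        if k.sum()>3: print(lab,lo,k.sum(),'z',np.percentile(P[k,2],[5,50,95]).round(3),'y',np.percentile(l[k,1],[5,95]).round(0))
t=(np.array([.4132,-.2856])*1000-q[:2])@R; print('tip local',t)
E
```

```text
[ 418.4 -276.2] -120.4 0.6310265939115035
body -40 95 z [0.018 0.039 0.061] y [-8. 10.]
body -30 73 z [0.018 0.04  0.063] y [-14.  15.]
body -20 47 z [0.02  0.042 0.063] y [-18.  18.]
body -10 35 z [0.02  0.04  0.061] y [-18.  19.]
body 0 28 z [0.021 0.045 0.064] y [-18.  19.]
body 10 20 z [0.019 0.043 0.065] y [-18.  18.]
lidtop -40 53 z [0.071 0.08  0.084] y [-8. 11.]
lidtop -30 107 z [0.077 0.083 0.087] y [-14.  14.]
lidtop -20 134 z [0.081 0.087 0.09 ] y [-17.  17.]
lidtop -10 128 z [0.084 0.09  0.094] y [-17.  17.]
lidtop 0 130 z [0.088 0.093 0.097] y [-17.  18.]
lidtop 10 101 z [0.093 0.097 0.1  ] y [-14.  14.]
lidtop 20 44 z [0.073 0.099 0.102] y [-11.   9.]
tip local [10.6972921   0.29583656]
```

```bash
python3 -m handwheel '[{"delta_pos":[0,0,0.8],"twist":[0,0,0],"grip":-1},{"delta_pos":[0,0,0.8],"twist":[0,0,0],"grip":-1},{"delta_pos":[0,0,0.8],"twist":[0,0,0],"grip":-1}]'
for i in 1 ; do python3 -m handwheel '[{"delta_pos":[0,0,0.1],"twist":[0,0,0],"grip":-1},{"delta_pos":[0,0,0.1],"twist":[0,0,0],"grip":-1},{"delta_pos":[0,0,0.1],"twist":[0,0,0],"grip":-1},{"delta_pos":[0,0,0.1],"twist":[0,0,0],"grip":-1},{"delta_pos":[0,0,0.1],"twist":[0,0,0],"grip":-1}]'; python3 -m handwheel '[{"delta_pos":[0,0,0.1],"twist":[0,0,0],"grip":-1},{"delta_pos":[0,0,0.05],"twist":[0,0,0],"grip":-1},{"delta_pos":[0,0,0],"twist":[0,0,0],"grip":-1}]';done
python3 - <<'E'
from h import *
im,d2=snap('scene','scene2'); W2=cloud('scene',d2)
cv2.imwrite('pics/s2c.png',cv2.resize(im[110:230,110:290],None,fx=4,fy=4,interpolation=3))
E
```

```text
clock: 4.7
position: [0.4128, -0.2855, 0.0992]
eef_rot: [3.141, 0.0, 1.034]
contact_force: [-0.4, 0.4, 0.2]
grip_width: 0.01
gripper_force: 0.0
clock: 5.2
position: [0.4136, -0.286, 0.0814]
eef_rot: [3.14, 0.0, 1.034]
contact_force: [0.2, 0.4, 0.6]
grip_width: 0.004
gripper_force: 0.0
clock: 5.5
position: [0.413, -0.2855, 0.0745]
eef_rot: [-3.141, -0.0, 1.034]
contact_force: [1.0, -0.7, -0.2]
grip_width: 0.003
gripper_force: 0.0
```

View pics/s2c.png

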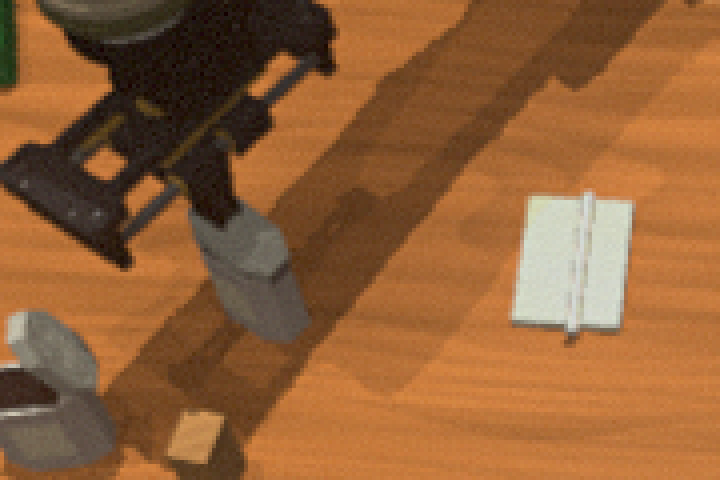

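```bash
python3 - <<'E'
from h import *
W2=cloud('scene',np.load('pics/scene2.npy'));W2[...,2]+=.001
c=camera_info('scene');K=np.array(c['camera_matrix']);R=np.array(c['R']);t=np.array(c['t'])
for z in(.0745,.09,.1,.11,.13):
    p=K@(R@np.array([.413,-.2855,z])+t);p=p[:2]/p[2]; print(z,p.round(1),'crop',((p-[110,110])*4).round(0), W2[int(round(p[1])),int(round(p[0]))].round(4))
a=np.radians(-120.4);Q=np.array([[np.cos(a),-np.sin(a)],[np.sin(a),np.cos(a)]])
P=near(W2,(.4184,-.2762),.05,.06,.16);l=(P[:,:2]*1000-[418.4,-276.2])@Q
for lo in range(-40,40,8):
    k=(l[:,0]>=lo)&(l[:,0]<lo+8)
    if k.sum()>2: print(lo,k.sum(),np.percentile(P[k,2],[5,25,50,75,95]).round(3))
E
```

```text
0.0745 [166.  168.2] crop [224. 233.] [ 0.4232 -0.2796  0.0912]
0.09 [164.5 164.5] crop [218. 218.] [ 0.4246 -0.2797  0.1091]
0.1 [163.5 162. ] crop [214. 208.] [ 0.4257 -0.2795  0.1186]
0.11 [162.4 159.5] crop [210. 198.] [ 0.4244 -0.2796  0.1285]
0.13 [160.3 154.3] crop [201. 177.] [ 0.452  -0.2639  0.1842]
-40 30 [0.064 0.069 0.074 0.078 0.082]
-32 50 [0.061 0.073 0.08  0.082 0.083]
-24 63 [0.063 0.08  0.083 0.084 0.087]
-16 62 [0.066 0.083 0.086 0.087 0.089]
-8 112 [0.072 0.088 0.096 0.121 0.138]
0 88 [0.067 0.09  0.093 0.112 0.127]
8 38 [0.064 0.073 0.092 0.095 0.111]
16 16 [0.067 0.095 0.096 0.103 0.108]
24 3 [0.093 0.095 0.097 0.097 0.097]
```

```bash
python3 -m handwheel '[{"delta_pos":[0,0,0.1],"twist":[0,0,0],"grip":-1},{"delta_pos":[0,0,0.1],"twist":[0,0,0],"grip":-1},{"delta_pos":[0,0,0],"twist":[0,0,0],"grip":-1}]'; python3 -m handwheel '[{"delta_pos":[0,0,0.05],"twist":[0,0,0],"grip":-1},{"delta_pos":[0,0,0.05],"twist":[0,0,0],"grip":-1},{"delta_pos":[0,0,0],"twist":[0,0,0],"grip":-1}]'; python3 -m handwheel '[{"delta_pos":[0,0,0.05],"twist":[0,0,0],"grip":-1},{"delta_pos":[0,0,0],"twist":[0,0,0],"grip":-1}]'
```

```text
clock: 5.85
position: [0.4127, -0.2854, 0.0661]
eef_rot: [-3.141, -0.0, 1.034]
contact_force: [0.5, -0.1, -1.3]
grip_width: 0.008
gripper_force: 0.0
clock: 6.15
position: [0.4129, -0.2855, 0.0625]
eef_rot: [-3.141, 0.0, 1.034]
contact_force: [0.4, 0.3, 0.7]
grip_width: 0.008
gripper_force: 0.0
clock: 6.35
position: [0.413, -0.2855, 0.0606]
eef_rot: [-3.141, -0.0, 1.034]
contact_force: [-0.0, 0.6, 0.4]
grip_width: 0.007
gripper_force: 0.0
```

```bash
python3 -m handwheel '[{"delta_pos":[0,0,0.05],"twist":[0,0,0],"grip":-1},{"delta_pos":[0,0,0],"twist":[0,0,0],"grip":-1}]'; python3 -m handwheel '[{"delta_pos":[0,0,0.05],"twist":[0,0,0],"grip":-1},{"delta_pos":[0,0,0],"twist":[0,0,0],"grip":-1}]'
python3 - <<'E'
from h import *
im,d2=snap('scene','scene3'); W2=cloud('scene',d2);W2[...,2]+=.001
a=np.radians(-120.4);Q=np.array([[np.cos(a),-np.sin(a)],[np.sin(a),np.cos(a)]])
P=near(W2,(.4184,-.2762),.05,.06,.16);l=(P[:,:2]*1000-[418.4,-276.2])@Q
for lo in range(-40,40,8):
    k=(l[:,0]>=lo)&(l[:,0]<lo+8)
    if k.sum()>2: print(lo,k.sum(),np.percentile(P[k,2],[5,25,50,75,95]).round(3))
E
```

```text
clock: 6.55
position: [0.4129, -0.2855, 0.0585]
eef_rot: [-3.141, 0.0, 1.034]
contact_force: [-0.0, -0.4, -0.2]
grip_width: 0.002
gripper_force: 0.0
clock: 6.75
position: [0.4137, -0.2861, 0.0578]
eef_rot: [3.14, 0.0, 1.034]
contact_force: [-2.3, 1.4, 9.2]
grip_width: 0.005
gripper_force: 4.5
-40 18 [0.063 0.066 0.069 0.074 0.079]
-32 86 [0.063 0.076 0.081 0.157 0.159]
-24 49 [0.064 0.077 0.079 0.081 0.125]
-16 52 [0.067 0.078 0.079 0.081 0.082]
-8 102 [0.077 0.079 0.089 0.109 0.153]
0 64 [0.07  0.08  0.085 0.1   0.113]
8 22 [0.067 0.079 0.08  0.083 0.096]
16 17 [0.069 0.078 0.08  0.084 0.105]
24 9 [0.078 0.08  0.08  0.082 0.158]
32 3 [0.154 0.156 0.158 0.159 0.16 ]
```

```bash
python3 -m handwheel '[{"delta_pos":[0,0,-0.2],"twist":[0,0,0],"grip":-1},{"delta_pos":[0,0,-0.7],"twist":[0,0,0],"grip":-1},{"delta_pos":[0,0,-0.7],"twist":[0,0,0],"grip":-1}]'
python3 - <<'E'
from h import *
d=snap('top','top2')[1]; W=cloud('top',d);W2=cloud('scene',snap('scene','scene4')[1])
W[...,2]-=.002; W2[...,2]+=.001
for w in(W,W2):
    P=near(w,(.418,-.277),.03,.07,.12); print('R2 top',np.percentile(P[:,2],[1,50,95,99]).round(4))
q=tin(W,W2,(.525,-.381),np.radians(-78));tin(W,W2,(.515,.39),np.radians(-142))
dg=np.degrees(q[2]);go(*loc(q,dg,-85),.12,dg+180)
E
```

```text
clock: 7.1
position: [0.4127, -0.2852, 0.1214]
eef_rot: [-3.14, -0.0, 1.034]
contact_force: [-0.3, -0.8, 0.2]
grip_width: 0.002
gripper_force: 0.0
R2 top [0.0734 0.0801 0.0831 0.0838]
R2 top [0.0714 0.0798 0.0821 0.0829]
tin [ 525.5 -381.8] yaw deg -78.0 res 1.79 660
  lid: x range [-35. -12.] z max 0.133 n 323
tin [512.8 388.3] yaw deg -142.0 res 0.95 1041
  lid: x range [-38. -20.] z max 0.134 n 301
 units [0.929 2.148 0.116] twist z -10.68 | yaw now 59.3 rp [1.7966e+02 3.0000e-02]
```

```bash
python3 -m handwheel '[{"delta_pos":[0.31,0.716,0],"twist":[0,0,0],"grip":-1},{"delta_pos":[0.31,0.716,0],"twist":[0,0,0],"grip":-1},{"delta_pos":[0.31,0.716,0],"twist":[0,0,0],"grip":-1},{"delta_pos":[0,0,0.1],"twist":[0,0,-1],"grip":-1},{"delta_pos":[0,0,0.1],"twist":[0,0,-1],"grip":-1},{"delta_pos":[0,0,0.1],"twist":[0,0,-1],"grip":-1},{"delta_pos":[0,0,0.1],"twist":[0,0,-1],"grip":-1},{"delta_pos":[0,0,0.1],"twist":[0,0,-1],"grip":-1},{"delta_pos":[0,0,0.1],"twist":[0,0,-1],"grip":-1},{"delta_pos":[0,0,0.1],"twist":[0,0,-1],"grip":-1},{"delta_pos":[0,0,0.1],"twist":[0,0,-1],"grip":-1},{"delta_pos":[0,0,0.1],"twist":[0,0,-1],"grip":-1},{"delta_pos":[0,0,0.15],"twist":[0,0,-1],"grip":-1},{"delta_pos":[0,0,0.1],"twist":[0,0,-0.68],"grip":-1}]'
python3 - <<'E'
from h import *
go(*loc((525.5,-381.8),-78,-85),.078,102);go(*loc((525.5,-381.8),-78,12),.078,102)
E
```

```text
clock: 8.6
position: [0.5056, -0.2974, 0.074]
eef_rot: [-3.141, -0.001, 1.783]
contact_force: [-0.1, -0.6, 0.1]
grip_width: 0.008
gripper_force: 0.0
 units [-0.044  0.048 -0.101] twist z 0.03 | yaw now 102.1 rp [-1.7997e+02 -4.0000e-02]
 units [-2.469  0.043 -0.101] twist z 0.03 | yaw now 102.1 rp [-1.7997e+02 -4.0000e-02]
```

```bash
python3 -m handwheel '[{"delta_pos":[-0.3,0.01,-0.05],"twist":[0,0,0],"grip":-1},{"delta_pos":[-0.3,0.01,-0.05],"twist":[0,0,0],"grip":-1},{"delta_pos":[-0.3,0.01,0],"twist":[0,0,0],"grip":-1},{"delta_pos":[-0.3,0.01,0],"twist":[0,0,0],"grip":-1},{"delta_pos":[-0.3,0,0],"twist":[0,0,0],"grip":-1},{"delta_pos":[-0.3,0,0],"twist":[0,0,0],"grip":-1},{"delta_pos":[-0.3,0,0],"twist":[0,0,0],"grip":-1},{"delta_pos":[-0.3,0,0],"twist":[0,0,0],"grip":-1},{"delta_pos":[0,0,0.12],"twist":[0,0,0],"grip":-1},{"delta_pos":[0,0,0.12],"twist":[0,0,0],"grip":-1},{"delta_pos":[0,0,0.12],"twist":[0,0,0],"grip":-1},{"delta_pos":[0,0,0.06],"twist":[0,0,0],"grip":-1},{"delta_pos":[0,0,0.05],"twist":[0,0,0],"grip":-1},{"delta_pos":[0,0,0.03],"twist":[0,0,0],"grip":-1},{"delta_pos":[0,0,0],"twist":[0,0,0],"grip":-1}]'
```

```text
clock: 10.1
position: [0.5274, -0.3909, 0.0587]
eef_rot: [3.142, 0.0, 1.78]
contact_force: [-0.7, 0.1, 0.5]
grip_width: 0.005
gripper_force: 0.0
```

```bash
python3 -m handwheel '[{"delta_pos":[0,0,0.03],"twist":[0,0,0],"grip":-1},{"delta_pos":[0,0,0.03],"twist":[0,0,0],"grip":-1},{"delta_pos":[0,0,0],"twist":[0,0,0],"grip":-1}]'
python3 -m handwheel '[{"delta_pos":[0,0,-0.2],"twist":[0,0,0],"grip":-1},{"delta_pos":[0,0,-0.7],"twist":[0,0,0],"grip":-1},{"delta_pos":[0,0,-0.7],"twist":[0,0,0],"grip":-1}]'
python3 - <<'E'
from h import *
d=snap('top','top3')[1]; W=cloud('top',d);W2=cloud('scene',snap('scene','scene5')[1])
W[...,2]-=.002; W2[...,2]+=.001
for w in(W,W2):
    P=near(w,(.526,-.382),.03,.07,.12); print('R1 top',np.percentile(P[:,2],[1,50,95,99]).round(4))
q=tin(W,W2,(.525,-.381),np.radians(-78));q=tin(W,W2,(.515,.39),np.radians(-142))
go(*loc(q,-142,-85),.14,38)
E
```

```text
clock: 10.4
position: [0.5281, -0.3914, 0.0579]
eef_rot: [3.14, 0.001, 1.78]
contact_force: [-2.3, 2.1, 9.1]
grip_width: 0.002
gripper_force: 4.3
clock: 10.7
position: [0.527, -0.3909, 0.1209]
eef_rot: [-3.141, -0.001, 1.78]
contact_force: [1.0, -1.0, 1.1]
grip_width: 0.001
gripper_force: 0.0
R1 top [0.0737 0.0801 0.083  0.0849]
R1 top [0.0705 0.0798 0.0823 0.0834]
tin [ 525.6 -381.5] yaw deg -77.9 res 0.8 480
  lid: x range [-3. 10.] z max 0.195 n 116
tin [512.8 388.2] yaw deg -142.3 res 1.02 1048
  lid: x range [-37. -20.] z max 0.135 n 302
 units [20.107  5.547 -0.371] twist z 15.99 | yaw now 102.0 rp [179.74   0.28]
```

```bash
python3 -m handwheel '[{"delta_pos":[1,0.277,-0.02],"twist":[0,0,0],"grip":-1},{"delta_pos":[1,0.277,-0.02],"twist":[0,0,0],"grip":-1},{"delta_pos":[1,0.277,-0.02],"twist":[0,0,0],"grip":-1},{"delta_pos":[1,0.277,-0.02],"twist":[0,0,0],"grip":-1},{"delta_pos":[1,0.277,-0.02],"twist":[0,0,0],"grip":-1},{"delta_pos":[1,0.277,-0.02],"twist":[0,0,0],"grip":-1},{"delta_pos":[1,0.277,-0.02],"twist":[0,0,0],"grip":-1},{"delta_pos":[1,0.277,-0.02],"twist":[0,0,0],"grip":-1},{"delta_pos":[1,0.277,-0.02],"twist":[0,0,0],"grip":-1},{"delta_pos":[1,0.277,-0.02],"twist":[0,0,0],"grip":-1},{"delta_pos":[1,0.277,-0.02],"twist":[0,0,0],"grip":-1},{"delta_pos":[1,0.277,-0.02],"twist":[0,0,0],"grip":-1},{"delta_pos":[1,0.277,-0.02],"twist":[0,0,0],"grip":-1},{"delta_pos":[1,0.277,-0.02],"twist":[0,0,0],"grip":-1},{"delta_pos":[1,0.277,-0.02],"twist":[0,0,0],"grip":-1},{"delta_pos":[1,0.277,-0.02],"twist":[0,0,0],"grip":-1},{"delta_pos":[1,0.277,-0.02],"twist":[0,0,0],"grip":-1},{"delta_pos":[1,0.277,-0.02],"twist":[0,0,0],"grip":-1},{"delta_pos":[1,0.277,-0.02],"twist":[0,0,0],"grip":-1},{"delta_pos":[1,0.277,0],"twist":[0,0,0],"grip":-1}]'
python3 -m handwheel '[{"delta_pos":[0,0,0],"twist":[0,0,1],"grip":-1},{"delta_pos":[0,0,0],"twist":[0,0,1],"grip":-1},{"delta_pos":[0,0,0],"twist":[0,0,1],"grip":-1},{"delta_pos":[0,0,0],"twist":[0,0,1],"grip":-1},{"delta_pos":[0,0,0],"twist":[0,0,1],"grip":-1},{"delta_pos":[0,0,0],"twist":[0,0,1],"grip":-1},{"delta_pos":[0,0,0.1],"twist":[0,0,1],"grip":-1},{"delta_pos":[0,0,0.1],"twist":[0,0,1],"grip":-1},{"delta_pos":[0,0,0.1],"twist":[0,0,1],"grip":-1},{"delta_pos":[0,0,0.2],"twist":[0,0,1],"grip":-1},{"delta_pos":[0,0,0.2],"twist":[0,0,1],"grip":-1},{"delta_pos":[0,0,0.2],"twist":[0,0,1],"grip":-1},{"delta_pos":[0,0,0.2],"twist":[0,0,1],"grip":-1},{"delta_pos":[0,0,0.2],"twist":[0,0,1],"grip":-1},{"delta_pos":[0,0,0.2],"twist":[0,0,1],"grip":-1},{"delta_pos":[0,0,0],"twist":[0,0,1],"grip":-1}]'
python3 - <<'E'
from h import *
go(*loc((512.8,388.2),-142.2,-85),.078,37.8);go(*loc((512.8,388.2),-142.2,12),.078,37.8)
E
```

```text
clock: 12.8
position: [0.5783, 0.4388, 0.1352]
eef_rot: [-3.142, 0.0, 1.779]
contact_force: [0.6, -0.6, 0.4]
grip_width: 0.007
gripper_force: 0.0
clock: 14.4
position: [0.5775, 0.4367, 0.0736]
eef_rot: [3.141, 0.003, 0.66]
contact_force: [0.0, 0.5, -0.5]
grip_width: 0.006
gripper_force: 0.0
 units [ 0.103 -0.033 -0.11 ] twist z 0.0 | yaw now 37.8 rp [1.7999e+02 1.5000e-01]
 units [-2.322 -0.034 -0.11 ] twist z 0.0 | yaw now 37.8 rp [1.7999e+02 1.5000e-01]
```

```bash
python3 -m handwheel '[{"delta_pos":[-0.29,-0.01,-0.05],"twist":[0,0,0],"grip":-1},{"delta_pos":[-0.29,-0.01,-0.05],"twist":[0,0,0],"grip":-1},{"delta_pos":[-0.29,-0.01,0],"twist":[0,0,0],"grip":-1},{"delta_pos":[-0.29,0,0],"twist":[0,0,0],"grip":-1},{"delta_pos":[-0.29,0,0],"twist":[0,0,0],"grip":-1},{"delta_pos":[-0.29,0,0],"twist":[0,0,0],"grip":-1},{"delta_pos":[-0.29,0,0],"twist":[0,0,0],"grip":-1},{"delta_pos":[-0.29,0,0],"twist":[0,0,0],"grip":-1},{"delta_pos":[0,0,0.12],"twist":[0,0,0],"grip":-1},{"delta_pos":[0,0,0.12],"twist":[0,0,0],"grip":-1},{"delta_pos":[0,0,0.12],"twist":[0,0,0],"grip":-1},{"delta_pos":[0,0,0.06],"twist":[0,0,0],"grip":-1},{"delta_pos":[0,0,0.05],"twist":[0,0,0],"grip":-1},{"delta_pos":[0,0,0.03],"twist":[0,0,0],"grip":-1},{"delta_pos":[0,0,0.02],"twist":[0,0,0],"grip":-1}]'
python3 -m handwheel '[{"delta_pos":[0,0,0.03],"twist":[0,0,0],"grip":-1},{"delta_pos":[0,0,0],"twist":[0,0,0],"grip":-1}]'
```

```text
clock: 15.9
position: [0.5043, 0.3814, 0.0586]
eef_rot: [-3.142, -0.0, 0.663]
contact_force: [-0.1, -0.3, 0.1]
grip_width: 0.006
gripper_force: 0.1
clock: 16.1
position: [0.5044, 0.3814, 0.0581]
eef_rot: [3.141, -0.0, 0.663]
contact_force: [-0.7, -1.2, 3.8]
grip_width: 0.002
gripper_force: 1.5
```

```bash
python3 -m handwheel '[{"delta_pos":[0,0,0.03],"twist":[0,0,0],"grip":-1},{"delta_pos":[0,0,0],"twist":[0,0,0],"grip":-1},{"delta_pos":[0,0,-0.2],"twist":[0,0,0],"grip":-1},{"delta_pos":[0,0,-0.7],"twist":[0,0,0],"grip":-1},{"delta_pos":[0,0,-0.7],"twist":[0,0,0],"grip":-1},{"delta_pos":[0,0,-0.5],"twist":[0,0,0],"grip":-1}]'
python3 - <<'E'
from h import *
d=snap('top','top4')[1]; im,d2=snap('scene','scene6');W=cloud('top',d);W2=cloud('scene',d2)
W[...,2]-=.002; W2[...,2]+=.001
for w in(W,W2):
    P=near(w,(.513,.388),.03,.07,.12); print('L top',np.percentile(P[:,2],[1,50,95,99]).round(4))
tin(W,W2,(.515,.39),np.radians(-142))
# gripper silhouette heights near tool in scene view
p=get_obs()['position'];P=near(W2,p[:2],.12,.1,.3); h=P[:,2]-p[2]
r=np.hypot(P[:,0]-p[0],P[:,1]-p[1])
print('z-TCP of points',np.percentile(h,[1,5,25,50]).round(3),' beyond r>40mm:',np.percentile(h[r>.04],[1,5,25]).round(3))
go(.619,.0475,.13,89.4)
E
```

```text
clock: 16.7
position: [0.5047, 0.3818, 0.1425]
eef_rot: [-3.142, -0.002, 0.663]
contact_force: [0.6, 0.6, -0.3]
grip_width: 0.005
gripper_force: 0.0
L top [0.0725 0.0806 0.0842 0.0864]
L top [0.0709 0.0799 0.0824 0.0831]
tin [513.  388.2] yaw deg -141.7 res 0.84 542
z-TCP of points [0.096 0.101 0.117 0.131]  beyond r>40mm: [0.096 0.1   0.113]
 units [-2.92   8.348  0.347] twist z -12.86 | yaw now 38.0 rp [179.99  -0.31]
```

```bash
python3 -m handwheel '[{"delta_pos":[-0.324,0.928,0],"twist":[0,0,0],"grip":-1},{"delta_pos":[-0.324,0.928,0],"twist":[0,0,0],"grip":-1},{"delta_pos":[-0.324,0.928,0],"twist":[0,0,0],"grip":-1},{"delta_pos":[-0.324,0.928,0],"twist":[0,0,0],"grip":-1},{"delta_pos":[-0.324,0.928,0],"twist":[0,0,0],"grip":-1},{"delta_pos":[-0.324,0.928,0],"twist":[0,0,0],"grip":-1},{"delta_pos":[-0.324,0.928,0],"twist":[0,0,0],"grip":-1},{"delta_pos":[-0.324,0.928,0],"twist":[0,0,0],"grip":-1},{"delta_pos":[-0.324,0.928,0],"twist":[0,0,0],"grip":-1},{"delta_pos":[0,0,0.1],"twist":[0,0,-1],"grip":-1},{"delta_pos":[0,0,0.1],"twist":[0,0,-1],"grip":-1},{"delta_pos":[0,0,0.1],"twist":[0,0,-1],"grip":-1},{"delta_pos":[0,0,0.1],"twist":[0,0,-1],"grip":-1},{"delta_pos":[0,0,0.1],"twist":[0,0,-1],"grip":-1},{"delta_pos":[0,0,0.1],"twist":[0,0,-1],"grip":-1},{"delta_pos":[0,0,0.1],"twist":[0,0,-1],"grip":-1},{"delta_pos":[0,0,0.1],"twist":[0,0,-1],"grip":-1},{"delta_pos":[0,0,0.1],"twist":[0,0,-1],"grip":-1},{"delta_pos":[0,0,0.1],"twist":[0,0,-1],"grip":-1}]'
python3 -m handwheel '[{"delta_pos":[0,0,0.1],"twist":[0,0,-1],"grip":-1},{"delta_pos":[0,0,0.1],"twist":[0,0,-1],"grip":-1},{"delta_pos":[0,0,0.1],"twist":[0,0,-0.88],"grip":-1},{"delta_pos":[0,0,0],"twist":[0,0,0],"grip":-1}]'
python3 - <<'E'
from h import *
im,d2=snap('scene','scene7');W2=cloud('scene',d2);W2[...,2]+=.001
p=get_obs()['position'];print(p)
cv2.imwrite('pics/s7c.png',cv2.resize(im[180:300,210:390],None,fx=4,fy=4,interpolation=3))
P=near(W2,p[:2],.06,p[2]+.026,p[2]+.075)
print('finger pts',len(P),'x',np.percentile(P[:,0]-p[0],[1,50,99]).round(4),'y',np.percentile(P[:,1]-p[1],[1,50,99]).round(4),'z',(P[:,2].min()-p[2]).round(4))
go(.619,.0475,.08,89.4)
E
```

```text
clock: 18.7
position: [0.6175, 0.0461, 0.0993]
eef_rot: [-3.141, 0.0, 1.364]
contact_force: [-0.7, -0.9, 0.3]
grip_width: 0.005
gripper_force: 0.0
clock: 19.1
position: [0.6172, 0.046, 0.087]
eef_rot: [-3.14, 0.0, 1.563]
contact_force: [-0.2, -0.4, -1.2]
grip_width: 0.006
gripper_force: 0.0
[0.61741199 0.04603594 0.08744949]
finger pts 43 x [0.0071 0.0088 0.01  ] y [-0.0102  0.0002  0.0109] z 0.0262
 units [0.037 0.039 0.186] twist z 0.0 | yaw now 89.4 rp [-179.92    0.  ]
```

View pics/s7c.png

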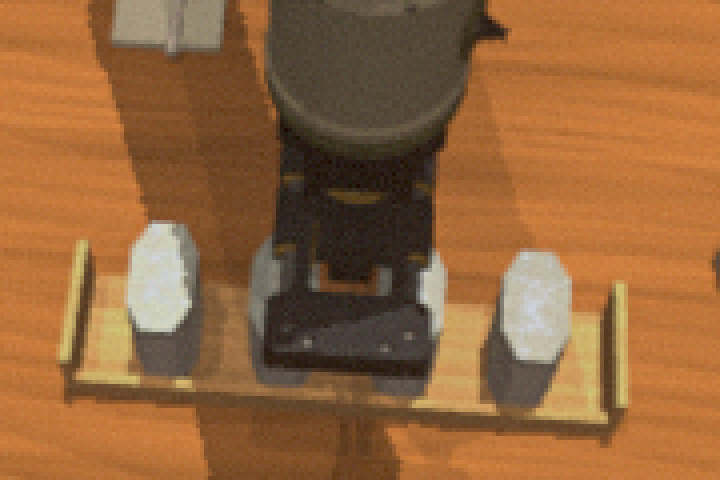

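```bash
python3 -m handwheel '[{"delta_pos":[0.04,0.04,0.5],"twist":[0,0,0],"grip":-1},{"delta_pos":[0,0,0.5],"twist":[0,0,0],"grip":-1},{"delta_pos":[0,0,0.5],"twist":[0,0,0],"grip":-1},{"delta_pos":[0,0,0.35],"twist":[0,0,0],"grip":-1},{"delta_pos":[0.15,0,0],"twist":[0,0,0],"grip":-1},{"delta_pos":[0.15,0,0],"twist":[0,0,0],"grip":-1},{"delta_pos":[0.15,0,0],"twist":[0,0,0],"grip":-1},{"delta_pos":[0.15,0,0],"twist":[0,0,0],"grip":-1},{"delta_pos":[0.15,0,0],"twist":[0,0,0],"grip":-1},{"delta_pos":[0.15,0,0],"twist":[0,0,0],"grip":-1},{"delta_pos":[0.15,0,0],"twist":[0,0,0],"grip":-1},{"delta_pos":[0.15,0,0],"twist":[0,0,0],"grip":-1},{"delta_pos":[0.15,0,0],"twist":[0,0,0],"grip":-1},{"delta_pos":[0.15,0,0],"twist":[0,0,0],"grip":-1},{"delta_pos":[0.1,0,0],"twist":[0,0,0],"grip":-1}]'
python3 -m handwheel '[{"delta_pos":[0.03,0,0],"twist":[0,0,0],"grip":-1},{"delta_pos":[0,0,0],"twist":[0,0,0],"grip":-1}]'
```

```text
clock: 20.65
position: [0.62, 0.1125, 0.0143]
eef_rot: [-3.142, -0.0, 1.562]
contact_force: [-0.9, -1.8, 1.0]
grip_width: 0.01
gripper_force: 1.0
clock: 20.85
position: [0.62, 0.1126, 0.0143]
eef_rot: [-3.141, 0.001, 1.562]
contact_force: [-0.7, -3.4, 1.3]
grip_width: 0.007
gripper_force: 1.6
```

```bash
python3 -m handwheel '[{"delta_pos":[-0.4,0,0],"twist":[0,0,0],"grip":-1},{"delta_pos":[-0.4,0,0],"twist":[0,0,0],"grip":-1},{"delta_pos":[-0.4,0,0],"twist":[0,0,0],"grip":-1},{"delta_pos":[-0.4,0,0],"twist":[0,0,0],"grip":-1},{"delta_pos":[-0.15,0,0],"twist":[0,0,0],"grip":-1},{"delta_pos":[-0.15,0,0],"twist":[0,0,0],"grip":-1},{"delta_pos":[-0.15,0,0],"twist":[0,0,0],"grip":-1},{"delta_pos":[-0.15,0,0],"twist":[0,0,0],"grip":-1},{"delta_pos":[-0.15,0,0],"twist":[0,0,0],"grip":-1},{"delta_pos":[-0.15,0,0],"twist":[0,0,0],"grip":-1},{"delta_pos":[-0.15,0,0],"twist":[0,0,0],"grip":-1},{"delta_pos":[-0.15,0,0],"twist":[0,0,0],"grip":-1},{"delta_pos":[-0.15,0,0],"twist":[0,0,0],"grip":-1},{"delta_pos":[-0.15,0,0],"twist":[0,0,0],"grip":-1},{"delta_pos":[-0.1,0,0],"twist":[0,0,0],"grip":-1},{"delta_pos":[-0.03,0,0],"twist":[0,0,0],"grip":-1}]'
python3 -m handwheel '[{"delta_pos":[-0.02,0,0],"twist":[0,0,0],"grip":-1},{"delta_pos":[0,0,0],"twist":[0,0,0],"grip":-1}]'
```

```text
clock: 22.45
position: [0.619, -0.017, 0.0144]
eef_rot: [3.142, 0.0, 1.561]
contact_force: [-0.2, 2.0, 0.3]
grip_width: 0.006
gripper_force: 0.8
clock: 22.65
position: [0.619, -0.0171, 0.0144]
eef_rot: [3.142, 0.0, 1.562]
contact_force: [-0.4, -0.1, -0.1]
grip_width: 0.003
gripper_force: 0.2
```

```bash
python3 -m handwheel '[{"delta_pos":[0.1,0,0],"twist":[0,0,0],"grip":-1},{"delta_pos":[0,0,-0.8],"twist":[0,0,0],"grip":-1},{"delta_pos":[0,0,-0.9],"twist":[0,0,0],"grip":-1},{"delta_pos":[0,0,-0.9],"twist":[0,0,0],"grip":1},{"delta_pos":[0,-1,0],"twist":[0,0,0],"grip":1},{"delta_pos":[0,-1,0],"twist":[0,0,0],"grip":1},{"delta_pos":[0,-1,0],"twist":[0,0,0],"grip":1}]'
python3 - <<'E'
from h import *
d=snap('top','top5')[1]; im,d2=snap('scene','scene8');W=cloud('top',d);W2=cloud('scene',d2)
W[...,2]-=.002; W2[...,2]+=.001
cv2.imwrite('pics/s8c.png',cv2.resize(im[150:300,80:400],None,fx=2.5,fy=2.5,interpolation=3))
for c,a in (((.526,-.382),-78),((.418,-.276),-120),((.513,.388),-142)): tin(W,W2,c,np.radians(a))
P=W2.reshape(-1,3);P=P[np.isfinite(P).all(1)]
T=P[(abs(P[:,0]-.62)<.05)&(abs(P[:,1]-.046)<.16)&(P[:,2]>.076)&(P[:,2]<.1)]
for s in (1,-1):
    Q=T[(T[:,1]-.046)*s>0]; r=cv2.minAreaRect((Q[:,:2]*1000).astype(np.float32)); print(np.round(r[0],1),np.round(r[1],1),round(r[2],2),'y',np.percentile(Q[:,1],[.5,99.5]).round(4),'x',np.percentile(Q[:,0],[.5,99.5]).round(4),'ztop',np.percentile(Q[:,2],[5,95]).round(3))
print(get_obs()['position'])
E
```

```text
clock: 23.35
position: [0.4976, -0.0117, 0.1183]
eef_rot: [3.141, 0.0, 1.562]
contact_force: [0.1, -0.0, 1.0]
grip_width: 0.282
gripper_force: 0.0
tin [ 525.6 -381.4] yaw deg -77.9 res 0.88 492
tin [ 418.5 -276.2] yaw deg -120.8 res 0.78 351
tin [512.9 388.3] yaw deg -141.7 res 0.71 542
[619.9 160.5] [65.5 71.5] 0.26 y [0.1248 0.1958] x [0.5888 0.6524] ztop [0.081 0.086]
[617.3 -62.9] [72.4 66.1] 88.27 y [-0.0986 -0.0274] x [0.5859 0.6504] ztop [0.081 0.086]
[ 0.49438574 -0.01216274  0.11773342]
```

View pics/s8c.png

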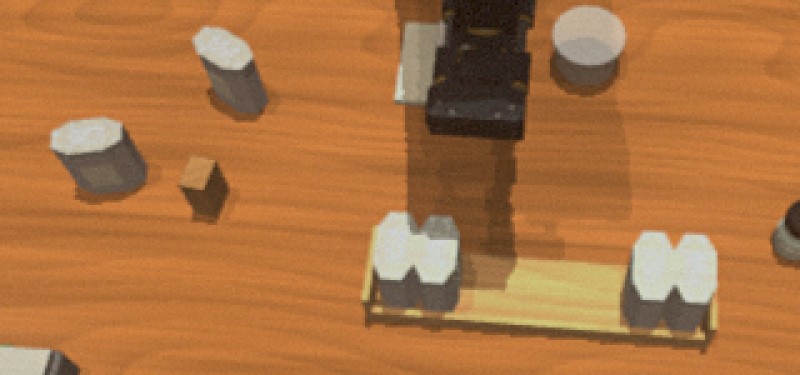

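```bash
python3 - <<'E'
from h import *
go(.5256,-.3814,.118,102.1)
E
```

```text
units [-9.224e+00  8.570e-01 -7.000e-03] twist z -3.14 | yaw now 89.5 rp [-1.7982e+02  1.5000e-01]
```

```bash
python3 -m handwheel '[{"delta_pos":[-0.922,0.086,0],"twist":[0,0,0],"grip":1},{"delta_pos":[-0.922,0.086,0],"twist":[0,0,0],"grip":1},{"delta_pos":[-0.922,0.086,0],"twist":[0,0,0],"grip":1},{"delta_pos":[-0.922,0.086,0],"twist":[0,0,0],"grip":1},{"delta_pos":[-0.922,0.086,0],"twist":[0,0,0],"grip":1},{"delta_pos":[-0.922,0.086,0],"twist":[0,0,0],"grip":1},{"delta_pos":[-0.922,0.086,0],"twist":[0,0,0],"grip":1},{"delta_pos":[-0.922,0.086,0],"twist":[0,0,0],"grip":1},{"delta_pos":[-0.922,0.086,0],"twist":[0,0,0],"grip":1},{"delta_pos":[-0.922,0.086,0],"twist":[0,0,0],"grip":1},{"delta_pos":[0,0,0],"twist":[0,0,-1],"grip":1},{"delta_pos":[0,0,0],"twist":[0,0,-1],"grip":1},{"delta_pos":[0,0,0],"twist":[0,0,-1],"grip":1},{"delta_pos":[0,0,0],"twist":[0,0,-0.14],"grip":1},{"delta_pos":[0,0,0],"twist":[0,0,0],"grip":1}]'
python3 - <<'E'
from h import *
go(.5256,-.3814,.004,102.1)
E
```

```text
clock: 24.95
position: [0.5304, -0.381, 0.1183]
eef_rot: [3.142, 0.0, 1.78]
contact_force: [0.6, -0.6, -0.7]
grip_width: 1.002
gripper_force: 0.0
 units [ 0.015 -0.119  2.858] twist z -0.03 | yaw now 102.0 rp [180.   0.]
```

```bash
python3 -m handwheel '[{"delta_pos":[0.015,-0.119,0],"twist":[0,0,0],"grip":1},{"delta_pos":[0,0,0.6],"twist":[0,0,0],"grip":1},{"delta_pos":[0,0,0.6],"twist":[0,0,0],"grip":1},{"delta_pos":[0,0,0.6],"twist":[0,0,0],"grip":1},{"delta_pos":[0,0,0.6],"twist":[0,0,0],"grip":1},{"delta_pos":[0,0,0.45],"twist":[0,0,0],"grip":1},{"delta_pos":[0,0,0],"twist":[0,0,0],"grip":-1},{"delta_pos":[0,0,0],"twist":[0,0,0],"grip":-1},{"delta_pos":[0,0,0],"twist":[0,0,0],"grip":-1},{"delta_pos":[0,0,0],"twist":[0,0,0],"grip":-1},{"delta_pos":[0,0,0],"twist":[0,0,0],"grip":-1},{"delta_pos":[0,0,0],"twist":[0,0,0],"grip":-1},{"delta_pos":[0,0,0],"twist":[0,0,0],"grip":-1}]' 15
python3 -m handwheel '[{"delta_pos":[0,0,-0.3],"twist":[0,0,0],"grip":-1},{"delta_pos":[0,0,-0.7],"twist":[0,0,0],"grip":-1},{"delta_pos":[0,0,-0.5],"twist":[0,0,0],"grip":-1},{"delta_pos":[0,0,0],"twist":[0,0,0],"grip":-1}]'
python3 - <<'E'
from h import *
im,d2=snap('scene','scene9')
go(.53,-.003,.068,179.4)
cv2.imwrite('pics/s9c.png',cv2.resize(im[140:280,60:240],None,fx=3,fy=3,interpolation=3))
E
```

```text
clock: 26.25
position: [0.5254, -0.3816, 0.0046]
eef_rot: [3.141, 0.0, 1.781]
contact_force: [-0.2, 0.3, -0.2]
grip_width: 0.447
gripper_force: 0.0
clock: 26.65
position: [0.5271, -0.3825, 0.068]
eef_rot: [3.138, 0.004, 1.781]
contact_force: [0.0, 0.3, -3.0]
grip_width: 0.412
gripper_force: 15.0
 units [ 9.244  2.073 -0.056] twist z -19.34 | yaw now 102.1 rp [1.799e+02 1.100e-01]
```

View pics/s9c.png

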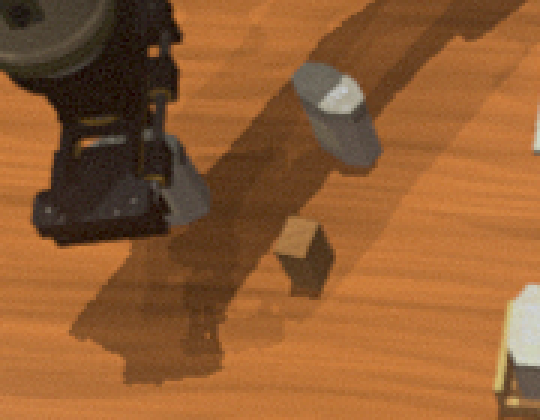

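```bash
python3 -m handwheel '[{"delta_pos":[0,0,-0.7],"twist":[0,0,0],"grip":-1},{"delta_pos":[0,0,-0.5],"twist":[0,0,0],"grip":-1},{"delta_pos":[0.81,0.181,0],"twist":[0,0,0],"grip":-1},{"delta_pos":[0.81,0.181,0],"twist":[0,0,0],"grip":-1},{"delta_pos":[0.81,0.181,0],"twist":[0,0,0],"grip":-1},{"delta_pos":[0.81,0.181,0],"twist":[0,0,0],"grip":-1},{"delta_pos":[0.81,0.181,0],"twist":[0,0,0],"grip":-1},{"delta_pos":[0.81,0.181,0],"twist":[0,0,0],"grip":-1},{"delta_pos":[0.81,0.181,0],"twist":[0,0,0],"grip":-1},{"delta_pos":[0.81,0.181,0],"twist":[0,0,0],"grip":-1},{"delta_pos":[0.81,0.181,0],"twist":[0,0,0],"grip":-1},{"delta_pos":[0.81,0.181,0],"twist":[0,0,0],"grip":-1},{"delta_pos":[0.81,0.181,0],"twist":[0,0,0],"grip":-1},{"delta_pos":[0.81,0.181,0],"twist":[0,0,0],"grip":-1}]'
python3 -m handwheel '[{"delta_pos":[0,0,0.05],"twist":[0,0,-1],"grip":-1},{"delta_pos":[0,0,0.05],"twist":[0,0,-1],"grip":-1},{"delta_pos":[0,0,0.05],"twist":[0,0,-1],"grip":-1},{"delta_pos":[0,0,0.05],"twist":[0,0,-1],"grip":-1},{"delta_pos":[0,0,0.05],"twist":[0,0,-1],"grip":-1},{"delta_pos":[0,0,0.05],"twist":[0,0,-1],"grip":-1},{"delta_pos":[0,0,0.1],"twist":[0,0,-1],"grip":-1},{"delta_pos":[0,0,0.1],"twist":[0,0,-1],"grip":-1},{"delta_pos":[0,0,0.1],"twist":[0,0,-1],"grip":-1},{"delta_pos":[0,0,0.1],"twist":[0,0,-1],"grip":-1},{"delta_pos":[0,0,0.1],"twist":[0,0,-1],"grip":-1},{"delta_pos":[0,0,0.1],"twist":[0,0,-1],"grip":-1},{"delta_pos":[0,0,0.1],"twist":[0,0,-1],"grip":-1},{"delta_pos":[0,0,0.1],"twist":[0,0,-1],"grip":-1},{"delta_pos":[0,0,0.1],"twist":[0,0,-1],"grip":-1},{"delta_pos":[0,0,0.1],"twist":[0,0,-1],"grip":-1},{"delta_pos":[0,0,0.1],"twist":[0,0,-1],"grip":-1},{"delta_pos":[0,0,0.1],"twist":[0,0,-1],"grip":-1},{"delta_pos":[0,0,0.1],"twist":[0,0,-1],"grip":-1},{"delta_pos":[0,0,0.1],"twist":[0,0,-0.34],"grip":-1}]'
python3 - <<'E'
from h import *
o=get_obs();print(o['position'],o['grip_width'],o['gripper_force'])
im,d2=snap('scene','scene10');W2=cloud('scene',d2);W2[...,2]+=.001
p=o['position'];P=near(W2,(p[0]+.005,p[1]),.04,.0,.1)
k=(P[:,2]>.006)&(P[:,0]>p[0]-.0)&(abs(P[:,1]-p[1])<.016);Q=P[k];print('front face x',np.percentile(Q[:,0],[50,95,99]).round(4),'lowest z',np.sort(Q[:,2])[:5].round(4),'y',np.percentile(Q[:,1],[2,98]).round(4))
go(.53,.016,.03,179.4)
E
```

```text
clock: 28.1
position: [0.5281, 0.018, 0.111]
eef_rot: [-3.14, -0.0, 1.781]
contact_force: [0.6, -1.0, -3.2]
grip_width: 0.411
gripper_force: 15.0
clock: 30.1
position: [0.5282, 0.0168, 0.043]
eef_rot: [3.141, -0.002, 3.133]
contact_force: [0.3, 0.3, -4.0]
grip_width: 0.415
gripper_force: 15.0
[0.52819103 0.01679507 0.04298879] 0.41478522779940885 14.997442286039586
front face x [0.5617 0.5633 0.5638] lowest z [0.0369 0.0372 0.0383 0.0385 0.0385] y [0.0032 0.0324]
 units [-0.053 -0.018  0.312] twist z 0.03 | yaw now 179.5 rp [ 1.7999e+02 -1.4000e-01]
```

```bash
python3 -m handwheel '[{"delta_pos":[0,0,0.38],"twist":[0,0,0],"grip":-1},{"delta_pos":[0,0,0.38],"twist":[0,0,0],"grip":-1},{"delta_pos":[-0.24,0,0],"twist":[0,0,0],"grip":-1},{"delta_pos":[-0.24,0,0],"twist":[0,0,0],"grip":-1},{"delta_pos":[-0.24,0,0],"twist":[0,0,0],"grip":-1},{"delta_pos":[-0.24,0,0],"twist":[0,0,0],"grip":-1},{"delta_pos":[-0.24,0,0],"twist":[0,0,0],"grip":-1},{"delta_pos":[-0.24,0,0],"twist":[0,0,0],"grip":-1},{"delta_pos":[-0.24,0,0],"twist":[0,0,0],"grip":-1},{"delta_pos":[-0.24,0,0],"twist":[0,0,0],"grip":-1},{"delta_pos":[-0.1,0,0],"twist":[0,0,0],"grip":-1},{"delta_pos":[0,0,0.025],"twist":[0,0,0],"grip":-1},{"delta_pos":[0,0,0.025],"twist":[0,0,0],"grip":-1}]'
python3 -m handwheel '[{"delta_pos":[-0.05,0,0],"twist":[0,0,0],"grip":-1},{"delta_pos":[-0.05,0,0],"twist":[0,0,0],"grip":-1},{"delta_pos":[-0.05,0,0],"twist":[0,0,0],"grip":-1}]'
```

```text
clock: 31.45
position: [0.6096, 0.0162, 0.0117]
eef_rot: [-3.142, -0.0, 3.132]
contact_force: [0.4, -0.0, -3.0]
grip_width: 0.41
gripper_force: 15.0
clock: 31.75
position: [0.6161, 0.0159, 0.012]
eef_rot: [-3.141, 0.0, 3.131]
contact_force: [-0.4, -0.9, -2.9]
grip_width: 0.413
gripper_force: 15.0
```

```bash
python3 -m handwheel '[{"delta_pos":[-0.05,0,0],"twist":[0,0,0],"grip":-1},{"delta_pos":[-0.03,0,0.01],"twist":[0,0,0],"grip":-1},{"delta_pos":[0,0,0.01],"twist":[0,0,0],"grip":-1}]'
python3 -m handwheel '[{"delta_pos":[-0.03,0,0.0],"twist":[0,0,0],"grip":-1},{"delta_pos":[0,0,0],"twist":[0,0,0],"grip":-1}]'
```

```text
clock: 32.05
position: [0.6186, 0.016, 0.0109]
eef_rot: [-3.141, -0.001, 3.131]
contact_force: [-5.5, -0.8, 2.0]
grip_width: 0.414
gripper_force: 15.0
clock: 32.25
position: [0.619, 0.016, 0.011]
eef_rot: [-3.141, -0.003, 3.132]
contact_force: [-8.4, -1.2, 2.0]
grip_width: 0.414
gripper_force: 15.0
```

```bash
python3 -m handwheel '[{"delta_pos":[0.02,0,0],"twist":[0,0,0],"grip":0.1},{"delta_pos":[0,0,0],"twist":[0,0,0],"grip":0.1},{"delta_pos":[0,0,0],"twist":[0,0,0],"grip":0.1},{"delta_pos":[0,0,-0.6],"twist":[0,0,0],"grip":0.1},{"delta_pos":[0,0,-0.7],"twist":[0,0,0],"grip":0.1},{"delta_pos":[0,0,-0.7],"twist":[0,0,0],"grip":0.1},{"delta_pos":[0,0.6,0],"twist":[0,0,0],"grip":-1},{"delta_pos":[0,0.6,0],"twist":[0,0,0],"grip":-1},{"delta_pos":[0,0,0],"twist":[0,0,0],"grip":-1},{"delta_pos":[0,0,0],"twist":[0,0,0],"grip":-1},{"delta_pos":[0,0,0],"twist":[0,0,0],"grip":-1},{"delta_pos":[0,0,0],"twist":[0,0,0],"grip":-1},{"delta_pos":[0,0,0],"twist":[0,0,0],"grip":-1},{"delta_pos":[0,0,0],"twist":[0,0,0],"grip":-1},{"delta_pos":[0,0,0],"twist":[0,0,0],"grip":-1}]'
python3 - <<'E'
from h import *
o=get_obs();p=o['position'];print(p,o['grip_width'])
im,d2=snap('scene','scene11');W2=cloud('scene',d2);W2[...,2]+=.001
cv2.imwrite('pics/s11c.png',cv2.resize(im[180:300,210:390],None,fx=4,fy=4,interpolation=3))
P=near(W2,p[:2],.06,p[2]+.026,p[2]+.07);print('finger y',np.percentile(P[:,1]-p[1],[1,99]).round(4),'x',np.percentile(P[:,0]-p[0],[1,99]).round(4))
E
```

```text
clock: 33.75
position: [0.62, 0.0637, 0.0911]
eef_rot: [-3.142, 0.0, 3.131]
contact_force: [0.8, -1.0, -0.0]
grip_width: 0.005
gripper_force: 0.0
[0.62004729 0.06373657 0.09110924] 0.004728930206567937
finger y [-0.007   0.0096] x [-0.0007  0.0117]
```

View pics/s11c.png

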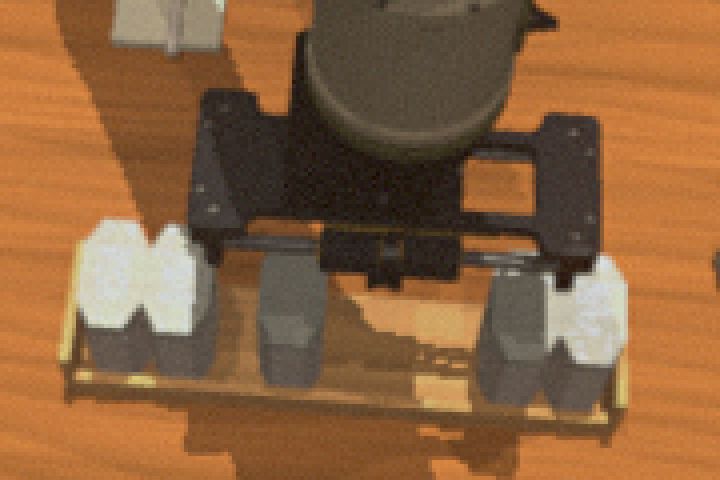

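```bash
python3 -m handwheel '[{"delta_pos":[-0.02,0,0.65],"twist":[0,0,0],"grip":-1},{"delta_pos":[0,0,0.65],"twist":[0,0,0],"grip":-1},{"delta_pos":[0,0,0.65],"twist":[0,0,0],"grip":-1},{"delta_pos":[0,-0.13,0],"twist":[0,0,0],"grip":-1},{"delta_pos":[0,-0.13,0],"twist":[0,0,0],"grip":-1},{"delta_pos":[0,-0.13,0],"twist":[0,0,0],"grip":-1},{"delta_pos":[0,-0.13,0],"twist":[0,0,0],"grip":-1},{"delta_pos":[0,-0.13,0],"twist":[0,0,0],"grip":-1},{"delta_pos":[0,-0.13,0],"twist":[0,0,0],"grip":-1},{"delta_pos":[0,-0.13,0],"twist":[0,0,0],"grip":-1},{"delta_pos":[0,-0.13,0],"twist":[0,0,0],"grip":-1},{"delta_pos":[0,-0.08,0],"twist":[0,0,0],"grip":-1},{"delta_pos":[0,-0.05,0],"twist":[0,0,0],"grip":-1},{"delta_pos":[0,-0.05,0],"twist":[0,0,0],"grip":-1}]'
python3 -m handwheel '[{"delta_pos":[0,-0.03,0],"twist":[0,0,0],"grip":-1},{"delta_pos":[0,0,0],"twist":[0,0,0],"grip":-1}]'
```

```text
clock: 35.2
position: [0.6204, 0.0163, 0.0133]
eef_rot: [3.14, 0.0, 3.132]
contact_force: [1.8, 9.3, 0.5]
grip_width: 0.003
gripper_force: 4.6
clock: 35.4
position: [0.6203, 0.0164, 0.0133]
eef_rot: [3.139, 0.0, 3.133]
contact_force: [0.3, 7.8, 1.1]
grip_width: 0.003
gripper_force: 4.0
```

```bash
python3 -m handwheel '[{"delta_pos":[0,0.06,0],"twist":[0,0,0],"grip":-1},{"delta_pos":[0,0,-0.8],"twist":[0,0,0],"grip":-1},{"delta_pos":[0,0,-0.9],"twist":[0,0,0],"grip":-1},{"delta_pos":[0,0,-0.9],"twist":[0,0,0],"grip":-1},{"delta_pos":[0,0,0],"twist":[0,0,0],"grip":0.6}]'
python3 - <<'E'
from h import *
im,d=snap('top','top6'); im2,d2=snap('scene','scene12');W=cloud('top',d);W2=cloud('scene',d2)
W[...,2]-=.002; W2[...,2]+=.001
for c,a in (((.418,-.276),-120),((.513,.388),-142)): tin(W,W2,c,np.radians(a))
go(.4185,-.2762,.12,59.2)
E
```

```text
clock: 35.9
position: [0.6229, 0.0162, 0.1222]
eef_rot: [-3.141, 0.007, 3.131]
contact_force: [-0.3, 0.3, -0.2]
grip_width: 0.042
gripper_force: 0.0
tin [ 418.3 -276.3] yaw deg -120.2 res 0.75 349
tin [512.9 388.3] yaw deg -142.2 res 0.73 544
 units [ 4.973 -7.35  -0.061] twist z 30.04 | yaw now 179.4 rp [-1.7994e+02  6.0000e-02]
```

```bash
python3 -m handwheel '[{"delta_pos":[0.553,-0.817,0],"twist":[0,0,0],"grip":1},{"delta_pos":[0.553,-0.817,0],"twist":[0,0,0],"grip":1},{"delta_pos":[0.553,-0.817,0],"twist":[0,0,0],"grip":1},{"delta_pos":[0.553,-0.817,0],"twist":[0,0,0],"grip":1},{"delta_pos":[0.553,-0.817,0],"twist":[0,0,0],"grip":1},{"delta_pos":[0.553,-0.817,0],"twist":[0,0,0],"grip":1},{"delta_pos":[0.553,-0.817,0],"twist":[0,0,0],"grip":1},{"delta_pos":[0.553,-0.817,0],"twist":[0,0,0],"grip":1},{"delta_pos":[0.553,-0.817,0],"twist":[0,0,0],"grip":1},{"delta_pos":[0,0,0],"twist":[0,0,1],"grip":1},{"delta_pos":[0,0,0],"twist":[0,0,1],"grip":1},{"delta_pos":[0,0,0],"twist":[0,0,1],"grip":1},{"delta_pos":[0,0,0],"twist":[0,0,1],"grip":1},{"delta_pos":[0,0,0],"twist":[0,0,1],"grip":1},{"delta_pos":[0,0,0],"twist":[0,0,1],"grip":1},{"delta_pos":[0,0,0],"twist":[0,0,1],"grip":1},{"delta_pos":[0,0,0],"twist":[0,0,1],"grip":1},{"delta_pos":[0,0,0],"twist":[0,0,1],"grip":1},{"delta_pos":[0,0,0],"twist":[0,0,1],"grip":1},{"delta_pos":[0,0,0],"twist":[0,0,1],"grip":1}]'
python3 -m handwheel '[{"delta_pos":[0,0,0],"twist":[0,0,1],"grip":1},{"delta_pos":[0,0,0],"twist":[0,0,1],"grip":1},{"delta_pos":[0,0,0],"twist":[0,0,1],"grip":1},{"delta_pos":[0,0,0],"twist":[0,0,1],"grip":1},{"delta_pos":[0,0,0],"twist":[0,0,1],"grip":1},{"delta_pos":[0,0,0],"twist":[0,0,1],"grip":1},{"delta_pos":[0,0,0],"twist":[0,0,1],"grip":1},{"delta_pos":[0,0,0],"twist":[0,0,1],"grip":1},{"delta_pos":[0,0,0],"twist":[0,0,1],"grip":1},{"delta_pos":[0,0,0],"twist":[0,0,1],"grip":1},{"delta_pos":[0,0,0],"twist":[0,0,1],"grip":1},{"delta_pos":[0,0,0],"twist":[0,0,1],"grip":1},{"delta_pos":[0,0,0],"twist":[0,0,1],"grip":1},{"delta_pos":[0,0,0],"twist":[0,0,1],"grip":1},{"delta_pos":[0,0,0],"twist":[0,0,1],"grip":1},{"delta_pos":[0,0,0],"twist":[0,0,1],"grip":1},{"delta_pos":[0,0,0],"twist":[0,0,1],"grip":1},{"delta_pos":[0,0,0],"twist":[0,0,1],"grip":1},{"delta_pos":[0,0,0],"twist":[0,0,1],"grip":1},{"delta_pos":[0,0,0],"twist":[0,0,0],"grip":1}]'
python3 - <<'E'
from h import *
go(.4183,-.2763,.005,59.5)
E
```

```text
clock: 38.0
position: [0.417, -0.2756, 0.1156]
eef_rot: [-3.141, -0.003, 2.36]
contact_force: [-0.6, 0.1, 0.2]
grip_width: 1.002
gripper_force: 0.0
clock: 40.0
position: [0.4172, -0.2756, 0.1158]
eef_rot: [-3.139, 0.0, 1.035]
contact_force: [-0.4, 0.2, 0.0]
grip_width: 1.0
gripper_force: 0.0
 units [-0.     0.033  2.769] twist z -0.05 | yaw now 59.3 rp [-1.7986e+02  1.0000e-02]
```

```bash
python3 -m handwheel '[{"delta_pos":[0,0.033,0.3],"twist":[0,0,0],"grip":1},{"delta_pos":[0,0,0.6],"twist":[0,0,0],"grip":1},{"delta_pos":[0,0,0.6],"twist":[0,0,0],"grip":1},{"delta_pos":[0,0,0.6],"twist":[0,0,0],"grip":1},{"delta_pos":[0,0,0.6],"twist":[0,0,0],"grip":1},{"delta_pos":[0,0,0.07],"twist":[0,0,0],"grip":1},{"delta_pos":[0,0,0],"twist":[0,0,0],"grip":-1},{"delta_pos":[0,0,0],"twist":[0,0,0],"grip":-1},{"delta_pos":[0,0,0],"twist":[0,0,0],"grip":-1},{"delta_pos":[0,0,0],"twist":[0,0,0],"grip":-1},{"delta_pos":[0,0,0],"twist":[0,0,0],"grip":-1},{"delta_pos":[0,0,0],"twist":[0,0,0],"grip":-1},{"delta_pos":[0,0,0],"twist":[0,0,0],"grip":-1},{"delta_pos":[0,0,0],"twist":[0,0,0],"grip":-1},{"delta_pos":[0,0,0],"twist":[0,0,0],"grip":-1},{"delta_pos":[0,0,0],"twist":[0,0,0],"grip":-1}]' 15
python3 -m handwheel '[{"delta_pos":[0,0,-0.3],"twist":[0,0,0],"grip":-1},{"delta_pos":[0,0,-0.7],"twist":[0,0,0],"grip":-1},{"delta_pos":[0,0,-0.7],"twist":[0,0,0],"grip":-1},{"delta_pos":[0,0,-0.7],"twist":[0,0,0],"grip":-1},{"delta_pos":[0,0,0],"twist":[0,0,0],"grip":-1}]'
python3 - <<'E'
from h import *
go(.53,.085,.10,-.6)
E
```

```text
clock: 41.6
position: [0.4194, -0.2764, 0.0064]
eef_rot: [3.141, 0.0, 1.037]
contact_force: [-0.6, 0.6, 2.6]
grip_width: 0.41
gripper_force: 15.0
clock: 42.1
position: [0.4214, -0.2774, 0.1064]
eef_rot: [3.135, 0.001, 1.037]
contact_force: [0.3, -0.5, -2.0]
grip_width: 0.41
gripper_force: 15.0
 units [ 9.181 -2.272  0.161] twist z 15.01 | yaw now 59.4 rp [1.7965e+02 4.0000e-02]
```

```bash
python3 -m handwheel '[{"delta_pos":[0.835,-0.207,0],"twist":[0,0,0],"grip":-1},{"delta_pos":[0.835,-0.207,0],"twist":[0,0,0],"grip":-1},{"delta_pos":[0.835,-0.207,0],"twist":[0,0,0],"grip":-1},{"delta_pos":[0.835,-0.207,0],"twist":[0,0,0],"grip":-1},{"delta_pos":[0.835,-0.207,0],"twist":[0,0,0],"grip":-1},{"delta_pos":[0.835,-0.207,0],"twist":[0,0,0],"grip":-1},{"delta_pos":[0.835,-0.207,0],"twist":[0,0,0],"grip":-1},{"delta_pos":[0.835,-0.207,0],"twist":[0,0,0],"grip":-1},{"delta_pos":[0.835,-0.207,0],"twist":[0,0,0],"grip":-1},{"delta_pos":[0.835,-0.207,0],"twist":[0,0,0],"grip":-1},{"delta_pos":[0.835,-0.207,0],"twist":[0,0,0],"grip":-1}]'
python3 -m handwheel '[{"delta_pos":[0,0,0.1],"twist":[0,0,1],"grip":-1},{"delta_pos":[0,0,0.1],"twist":[0,0,1],"grip":-1},{"delta_pos":[0,0,0.1],"twist":[0,0,1],"grip":-1},{"delta_pos":[0,0,0.1],"twist":[0,0,1],"grip":-1},{"delta_pos":[0,0,0.1],"twist":[0,0,1],"grip":-1},{"delta_pos":[0,0,0.1],"twist":[0,0,1],"grip":-1},{"delta_pos":[0,0,0.1],"twist":[0,0,1],"grip":-1},{"delta_pos":[0,0,0.1],"twist":[0,0,1],"grip":-1},{"delta_pos":[0,0,0.1],"twist":[0,0,1],"grip":-1},{"delta_pos":[0,0,0.1],"twist":[0,0,1],"grip":-1},{"delta_pos":[0,0,0.1],"twist":[0,0,1],"grip":-1},{"delta_pos":[0,0,0.1],"twist":[0,0,1],"grip":-1},{"delta_pos":[0,0,0.1],"twist":[0,0,1],"grip":-1},{"delta_pos":[0,0,0.1],"twist":[0,0,1],"grip":-1},{"delta_pos":[0,0,0.1],"twist":[0,0,1],"grip":-1},{"delta_pos":[0,0,0],"twist":[0,0,0],"grip":-1}]'
python3 - <<'E'
from h import *
o=get_obs();print(o['position'],o['grip_width'],o['gripper_force'])
im,d2=snap('scene','scene13');W2=cloud('scene',d2);W2[...,2]+=.001
p=o['position'];P=near(W2,(p[0]+.005,p[1]),.04,.0,.1)
Q=P[(P[:,2]>.006)&(P[:,0]>p[0]-.0)&(abs(P[:,1]-p[1])<.016)];print('front face x',np.percentile(Q[:,0],[50,95,99]).round(4),'lowest z',np.sort(Q[:,2])[:5].round(4),'y',np.percentile(Q[:,1],[2,98]).round(4))
T=W2.reshape(-1,3);T=T[np.isfinite(T).all(1)];T=T[(abs(T[:,0]-.62)<.05)&(abs(T[:,1]-.046)<.16)&(T[:,2]>.078)&(T[:,2]<.092)]
print('edges',T[T[:,1]>.1][:,1].min(),T[T[:,1]<.03][:,1].max())
go(.609,.085,.0115,-.6)
E
```

```text
clock: 43.2
position: [0.5275, 0.0874, 0.1016]
eef_rot: [-3.141, 0.001, 1.037]
contact_force: [0.3, -0.1, -3.2]
grip_width: 0.415
gripper_force: 15.0
clock: 44.8
position: [0.5269, 0.0861, 0.0412]
eef_rot: [3.141, 0.002, -0.011]
contact_force: [0.4, 0.1, -2.8]
grip_width: 0.413
gripper_force: 15.0
[0.52686784 0.08606439 0.04118591] 0.4129148282672435 14.995034939493053
front face x [0.5558 0.5576 0.5582] lowest z [0.0067 0.0332 0.0343 0.0347 0.0349] y [0.0706 0.1012]
edges 0.12461489456108618 0.012503418912218718
 units [2.046 0.012 0.752] twist z 0.03 | yaw now -0.5 rp [1.7998e+02 9.0000e-02]
```

```bash
python3 -m handwheel '[{"delta_pos":[0,0,0.37],"twist":[0,0,0],"grip":-1},{"delta_pos":[0,0.02,0.37],"twist":[0,0,0],"grip":-1},{"delta_pos":[0.25,0,0],"twist":[0,0,0],"grip":-1},{"delta_pos":[0.25,0,0],"twist":[0,0,0],"grip":-1},{"delta_pos":[0.25,0,0],"twist":[0,0,0],"grip":-1},{"delta_pos":[0.25,0,0],"twist":[0,0,0],"grip":-1},{"delta_pos":[0.25,0,0],"twist":[0,0,0],"grip":-1},{"delta_pos":[0.25,0,0],"twist":[0,0,0],"grip":-1},{"delta_pos":[0.25,0,0],"twist":[0,0,0],"grip":-1},{"delta_pos":[0.25,0,0],"twist":[0,0,0],"grip":-1},{"delta_pos":[0.12,0,0],"twist":[0,0,0],"grip":-1},{"delta_pos":[0.07,0,0.02],"twist":[0,0,0],"grip":-1},{"delta_pos":[0.07,0,0.02],"twist":[0,0,0],"grip":-1}]'
python3 -m handwheel '[{"delta_pos":[0.05,0,0.02],"twist":[0,0,0],"grip":-1},{"delta_pos":[0.05,0,0],"twist":[0,0,0],"grip":-1},{"delta_pos":[0,0,0],"twist":[0,0,0],"grip":-1}]'
```

```text
clock: 46.15
position: [0.6183, 0.0846, 0.011]
eef_rot: [3.142, 0.0, -0.01]
contact_force: [0.1, 1.8, -2.1]
grip_width: 0.413
gripper_force: 15.0
clock: 46.45
position: [0.6226, 0.0845, 0.0105]
eef_rot: [-3.142, -0.001, -0.01]
contact_force: [1.6, 0.1, -1.4]
grip_width: 0.415
gripper_force: 15.0
```

```bash
python3 -m handwheel '[{"delta_pos":[0.03,0,0.02],"twist":[0,0,0],"grip":-1},{"delta_pos":[0.03,0,0],"twist":[0,0,0],"grip":-1},{"delta_pos":[0,0,0],"twist":[0,0,0],"grip":-1}]'
```

```text
clock: 46.75
position: [0.6239, 0.0846, 0.0104]
eef_rot: [3.141, 0.001, -0.01]
contact_force: [-7.7, -1.0, 8.9]
grip_width: 0.412
gripper_force: 15.0
```

```bash
python3 -m handwheel '[{"delta_pos":[-0.02,0,-0.02],"twist":[0,0,0],"grip":0.1},{"delta_pos":[0,0,0],"twist":[0,0,0],"grip":0.1},{"delta_pos":[0,0,0],"twist":[0,0,0],"grip":0.1},{"delta_pos":[0,0,-0.6],"twist":[0,0,0],"grip":0.1},{"delta_pos":[0,0,-0.7],"twist":[0,0,0],"grip":0.1},{"delta_pos":[0,0,-0.7],"twist":[0,0,0],"grip":-1},{"delta_pos":[-0.02,0.45,0],"twist":[0,0,0],"grip":-1},{"delta_pos":[-0.02,0.45,0],"twist":[0,0,0],"grip":-1},{"delta_pos":[0,0,0],"twist":[0,0,0],"grip":-1},{"delta_pos":[0,0,0],"twist":[0,0,0],"grip":-1},{"delta_pos":[0,0,0],"twist":[0,0,0],"grip":-1},{"delta_pos":[0,0,0],"twist":[0,0,0],"grip":-1},{"delta_pos":[0,0,0],"twist":[0,0,0],"grip":-1},{"delta_pos":[0,0,0.65],"twist":[0,0,0],"grip":-1},{"delta_pos":[0,0,0.65],"twist":[0,0,0],"grip":-1},{"delta_pos":[0,0,0.65],"twist":[0,0,0],"grip":-1}]'
python3 -m handwheel '[{"delta_pos":[0,-0.12,0],"twist":[0,0,0],"grip":-1},{"delta_pos":[0,-0.12,0],"twist":[0,0,0],"grip":-1},{"delta_pos":[0,-0.12,0],"twist":[0,0,0],"grip":-1},{"delta_pos":[0,-0.12,0],"twist":[0,0,0],"grip":-1},{"delta_pos":[0,-0.12,0],"twist":[0,0,0],"grip":-1},{"delta_pos":[0,-0.08,0],"twist":[0,0,0],"grip":-1},{"delta_pos":[0,-0.05,0],"twist":[0,0,0],"grip":-1},{"delta_pos":[0,-0.04,0],"twist":[0,0,0],"grip":-1},{"delta_pos":[0,0,0],"twist":[0,0,0],"grip":-1}]'
```

```text
clock: 48.35
position: [0.6221, 0.0489, 0.0116]
eef_rot: [-3.142, -0.001, -0.01]
contact_force: [0.6, 0.6, 0.1]
grip_width: 0.009
gripper_force: 0.0
clock: 49.25
position: [0.6229, 0.0741, 0.0126]
eef_rot: [3.136, -0.0, -0.014]
contact_force: [-0.8, -13.8, 2.4]
grip_width: 0.003
gripper_force: 7.4
```

```bash
python3 -m handwheel '[{"delta_pos":[0,0.08,0],"twist":[0,0,0],"grip":-1},{"delta_pos":[0,0,-0.8],"twist":[0,0,0],"grip":-1},{"delta_pos":[0,0,-0.9],"twist":[0,0,0],"grip":-1},{"delta_pos":[0,0,-0.9],"twist":[0,0,0],"grip":-1},{"delta_pos":[-1,0,0],"twist":[0,0,0],"grip":1},{"delta_pos":[-1,0,0],"twist":[0,0,0],"grip":1},{"delta_pos":[-1,0,0],"twist":[0,0,0],"grip":1},{"delta_pos":[0,0,0],"twist":[0,0,0],"grip":1}]'
cat >> h.py <<'E'
def rack(W2):
    T=W2.reshape(-1,3);T=T[np.isfinite(T).all(1)];T=T[(abs(T[:,0]-.62)<.05)&(abs(T[:,1]-.046)<.16)&(T[:,2]>.077)&(T[:,2]<.11)]
    y=np.sort(T[:,1]);g=np.where(np.diff(y)>.008)[0]; print('gaps',[(y[i].round(4),y[i+1].round(4)) for i in g],'ends',y[0].round(4),y[-1].round(4))
    return T
E
python3 - <<'E'
from h import *
im,d=snap('top','top7'); im2,d2=snap('scene','scene14');W=cloud('top',d);W2=cloud('scene',d2)
W[...,2]-=.002; W2[...,2]+=.001
cv2.imwrite('pics/s14c.png',cv2.resize(im2[200:300,210:390],None,fx=4,fy=4,interpolation=3))
q=tin(W,W2,(.513,.388),np.radians(-142)); rack(W2);rack(W)
go(q[0]/1000,q[1]/1000,.12,np.degrees(q[2])+180)
E
```

```text
clock: 50.05
position: [0.4979, 0.0779, 0.1163]
eef_rot: [3.139, 0.002, -0.008]
contact_force: [0.6, 0.1, 0.5]
grip_width: 0.28
gripper_force: 0.0
tin [513.  388.3] yaw deg -141.7 res 0.73 543
gaps [(np.float64(0.0125), np.float64(0.086))] ends -0.0995 0.194
gaps [(np.float64(0.0117), np.float64(0.1024))] ends -0.0983 0.1935
 units [ 0.193 -7.772 -0.069] twist z -9.7 | yaw now -0.6 rp [ 1.7996e+02 -1.1000e-01]
```

View pics/s14c.png

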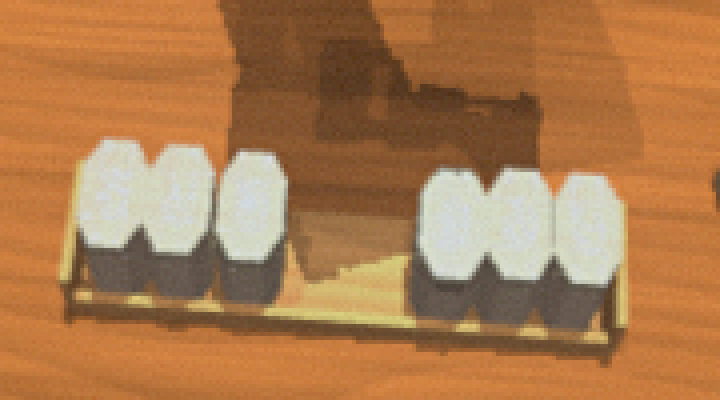

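```bash
python3 -m handwheel '[{"delta_pos":[0.024,-0.972,0],"twist":[0,0,0],"grip":1},{"delta_pos":[0.024,-0.972,0],"twist":[0,0,0],"grip":1},{"delta_pos":[0.024,-0.972,0],"twist":[0,0,0],"grip":1},{"delta_pos":[0.024,-0.972,0],"twist":[0,0,0],"grip":1},{"delta_pos":[0.024,-0.972,0],"twist":[0,0,0],"grip":1},{"delta_pos":[0.024,-0.972,0],"twist":[0,0,0],"grip":1},{"delta_pos":[0.024,-0.972,0],"twist":[0,0,0],"grip":1},{"delta_pos":[0.024,-0.972,0],"twist":[0,0,0],"grip":1},{"delta_pos":[0,0,0],"twist":[0,0,-1],"grip":1},{"delta_pos":[0,0,0],"twist":[0,0,-1],"grip":1},{"delta_pos":[0,0,0],"twist":[0,0,-1],"grip":1},{"delta_pos":[0,0,0],"twist":[0,0,-1],"grip":1},{"delta_pos":[0,0,0],"twist":[0,0,-1],"grip":1},{"delta_pos":[0,0,0],"twist":[0,0,-1],"grip":1},{"delta_pos":[0,0,0],"twist":[0,0,-1],"grip":1},{"delta_pos":[0,0,0],"twist":[0,0,-1],"grip":1},{"delta_pos":[0,0,0],"twist":[0,0,-1],"grip":1},{"delta_pos":[0,0,0],"twist":[0,0,-0.65],"grip":1},{"delta_pos":[0,0,0],"twist":[0,0,0],"grip":1}]'
python3 - <<'E'
from h import *
W2=cloud('scene',snap('scene','scene15')[1]);W2[...,2]+=.001
tin(W2,W2,(.513,.388),np.radians(-142)); go(.513,.3883,.005,38)
E
```

```text
clock: 52.05
position: [0.5139, 0.3888, 0.1162]
eef_rot: [-3.141, -0.0, 0.663]
contact_force: [0.6, -0.5, -0.0]
grip_width: 0.999
gripper_force: 0.0
tin [512.8 388.1] yaw deg -142.2 res 0.83 810
 units [-0.023 -0.004  2.78 ] twist z -0.02 | yaw now 37.9 rp [-1.7995e+02 -2.0000e-02]
```

```bash
python3 -m handwheel '[{"delta_pos":[-0.023,0,0.3],"twist":[0,0,0],"grip":1},{"delta_pos":[0,0,0.6],"twist":[0,0,0],"grip":1},{"delta_pos":[0,0,0.6],"twist":[0,0,0],"grip":1},{"delta_pos":[0,0,0.6],"twist":[0,0,0],"grip":1},{"delta_pos":[0,0,0.6],"twist":[0,0,0],"grip":1},{"delta_pos":[0,0,0.07],"twist":[0,0,0],"grip":1},{"delta_pos":[0,0,0],"twist":[0,0,0],"grip":-1},{"delta_pos":[0,0,0],"twist":[0,0,0],"grip":-1},{"delta_pos":[0,0,0],"twist":[0,0,0],"grip":-1},{"delta_pos":[0,0,0],"twist":[0,0,0],"grip":-1},{"delta_pos":[0,0,0],"twist":[0,0,0],"grip":-1},{"delta_pos":[0,0,0],"twist":[0,0,0],"grip":-1},{"delta_pos":[0,0,0],"twist":[0,0,0],"grip":-1},{"delta_pos":[0,0,0],"twist":[0,0,0],"grip":-1},{"delta_pos":[0,0,0],"twist":[0,0,0],"grip":-1},{"delta_pos":[0,0,0],"twist":[0,0,0],"grip":-1}]' 15
python3 -m handwheel '[{"delta_pos":[0,0,-0.3],"twist":[0,0,0],"grip":-1},{"delta_pos":[0,0,-0.7],"twist":[0,0,0],"grip":-1},{"delta_pos":[0,0,-0.7],"twist":[0,0,0],"grip":-1},{"delta_pos":[0,0,-0.7],"twist":[0,0,0],"grip":-1},{"delta_pos":[0,0,0],"twist":[0,0,0],"grip":-1}]'
python3 - <<'E'
from h import *
go(.527,.05,.10,-.6)
E
```

```text
clock: 53.7
position: [0.5124, 0.3876, 0.0056]
eef_rot: [3.141, 0.0, 0.663]
contact_force: [0.3, -0.8, 1.4]
grip_width: 0.409
gripper_force: 15.0
clock: 54.2
position: [0.5137, 0.3895, 0.1061]
eef_rot: [-3.142, -0.006, 0.664]
contact_force: [0.4, 0.8, -3.3]
grip_width: 0.411
gripper_force: 15.0
 units [-4.966  6.891  0.153] twist z 9.66 | yaw now 38.0 rp [-180.     -0.35]
```

```bash
python3 -m handwheel '[{"delta_pos":[-0.552,0.766,0],"twist":[0,0,0],"grip":-1},{"delta_pos":[-0.552,0.766,0],"twist":[0,0,0],"grip":-1},{"delta_pos":[-0.552,0.766,0],"twist":[0,0,0],"grip":-1},{"delta_pos":[-0.552,0.766,0],"twist":[0,0,0],"grip":-1},{"delta_pos":[-0.552,0.766,0],"twist":[0,0,0],"grip":-1},{"delta_pos":[-0.552,0.766,0],"twist":[0,0,0],"grip":-1},{"delta_pos":[-0.552,0.766,0],"twist":[0,0,0],"grip":-1},{"delta_pos":[-0.552,0.766,0],"twist":[0,0,0],"grip":-1},{"delta_pos":[-0.552,0.766,0],"twist":[0,0,0],"grip":-1},{"delta_pos":[0,0,0.15],"twist":[0,0,1],"grip":-1},{"delta_pos":[0,0,0.15],"twist":[0,0,1],"grip":-1},{"delta_pos":[0,0,0.15],"twist":[0,0,1],"grip":-1},{"delta_pos":[0,0,0.15],"twist":[0,0,1],"grip":-1},{"delta_pos":[0,0,0.15],"twist":[0,0,1],"grip":-1},{"delta_pos":[0,0,0.15],"twist":[0,0,1],"grip":-1},{"delta_pos":[0,0,0.15],"twist":[0,0,1],"grip":-1},{"delta_pos":[0,0,0.15],"twist":[0,0,1],"grip":-1},{"delta_pos":[0,0,0.15],"twist":[0,0,1],"grip":-1},{"delta_pos":[0,0,0.15],"twist":[0,0,0.66],"grip":-1},{"delta_pos":[0,0,0],"twist":[0,0,0],"grip":-1}]'
python3 - <<'E'
from h import *
o=get_obs();p=o['position'];print(p)
im,d2=snap('scene','scene16');W2=cloud('scene',d2);W2[...,2]+=.001
P=near(W2,(p[0]+.005,p[1]),.04,.0,.1)
Q=P[(P[:,2]>.012)&(P[:,0]>p[0]-.0)&(abs(P[:,1]-p[1])<.016)];print('front face x',np.percentile(Q[:,0],[50,95,99]).round(4),'lowest z',np.sort(Q[:,2])[:5].round(4),'y',np.percentile(Q[:,1],[2,98]).round(4))
rack(W2)
go(.609,.0495,.0105,-.6)
E
```

```text
clock: 56.2
position: [0.5243, 0.048, 0.0401]
eef_rot: [3.141, 0.003, -0.011]
contact_force: [-0.9, -0.1, -4.2]
grip_width: 0.416
gripper_force: 15.0
[0.52426458 0.04795045 0.04007607]
front face x [0.5552 0.5569 0.5574] lowest z [0.0356 0.0358 0.0359 0.0366 0.0377] y [0.0326 0.0634]
gaps [(np.float64(0.0125), np.float64(0.0858))] ends -0.0992 0.194
 units [ 2.106 -0.056  0.756] twist z 0.01 | yaw now -0.5 rp [1.8e+02 1.0e-01]
```

```bash
python3 -m handwheel '[{"delta_pos":[0,-0.03,0.35],"twist":[0,0,0],"grip":-1},{"delta_pos":[0,-0.015,0.35],"twist":[0,0,0],"grip":-1},{"delta_pos":[0.25,0,0],"twist":[0,0,0],"grip":-1},{"delta_pos":[0.25,0,0],"twist":[0,0,0],"grip":-1},{"delta_pos":[0.25,0,0],"twist":[0,0,0],"grip":-1},{"delta_pos":[0.2,0,0],"twist":[0,0,0],"grip":-1},{"delta_pos":[0.15,0,0],"twist":[0,0,0],"grip":-1},{"delta_pos":[0.15,0,0],"twist":[0,0,0],"grip":-1},{"delta_pos":[0.15,0,0],"twist":[0,0,0],"grip":-1},{"delta_pos":[0.15,0,0],"twist":[0,0,0],"grip":-1}]'
python3 -m handwheel '[{"delta_pos":[0.15,0,0],"twist":[0,0,0],"grip":-1},{"delta_pos":[0.15,0,0],"twist":[0,0,0],"grip":-1},{"delta_pos":[0.15,0,0],"twist":[0,0,0],"grip":-1}]'
python3 -m handwheel '[{"delta_pos":[0.15,0,0],"twist":[0,0,0],"grip":-1},{"delta_pos":[0.08,0,0.01],"twist":[0,0,0],"grip":-1}]'
```

```text
clock: 57.25
position: [0.5881, 0.0492, 0.0136]
eef_rot: [3.141, -0.0, -0.011]
contact_force: [1.1, 0.2, -4.4]
grip_width: 0.412
gripper_force: 15.0
clock: 57.55
position: [0.6062, 0.0489, 0.0135]
eef_rot: [3.141, -0.0, -0.011]
contact_force: [-0.2, 0.1, -3.2]
grip_width: 0.409
gripper_force: 15.0
clock: 57.75
position: [0.6155, 0.0488, 0.0132]
eef_rot: [-3.142, -0.0, -0.011]
contact_force: [-0.0, 0.4, -3.4]
grip_width: 0.41
gripper_force: 15.0
```

```bash
python3 -m handwheel '[{"delta_pos":[0.05,0,0.03],"twist":[0,0,0],"grip":-1},{"delta_pos":[0.05,0,0.03],"twist":[0,0,0],"grip":-1},{"delta_pos":[0,0,0],"twist":[0,0,0],"grip":-1}]'
python3 -m handwheel '[{"delta_pos":[0.03,0,0.03],"twist":[0,0,0],"grip":-1},{"delta_pos":[0.03,0,0],"twist":[0,0,0],"grip":-1},{"delta_pos":[0,0,0],"twist":[0,0,0],"grip":-1}]'
```

```text
clock: 58.05
position: [0.6188, 0.0488, 0.0105]
eef_rot: [3.142, 0.0, -0.011]
contact_force: [-0.5, -0.0, -2.9]
grip_width: 0.412
gripper_force: 15.0
clock: 58.35
position: [0.6213, 0.0488, 0.0096]
eef_rot: [3.142, 0.0, -0.011]
contact_force: [0.2, -0.5, -3.3]
grip_width: 0.409
gripper_force: 15.0
```

```bash
python3 -m handwheel '[{"delta_pos":[0.03,0,0.02],"twist":[0,0,0],"grip":-1},{"delta_pos":[0.03,0,0],"twist":[0,0,0],"grip":-1},{"delta_pos":[0,0,0],"twist":[0,0,0],"grip":-1}]'
python3 -m handwheel '[{"delta_pos":[0.03,0,0.01],"twist":[0,0,0],"grip":-1},{"delta_pos":[0,0,0],"twist":[0,0,0],"grip":-1}]'
```

```text
clock: 58.65
position: [0.6224, 0.0488, 0.0093]
eef_rot: [3.141, 0.002, -0.011]
contact_force: [-9.4, -0.5, 8.2]
grip_width: 0.414
gripper_force: 15.0
clock: 58.85
position: [0.6235, 0.0488, 0.0089]
eef_rot: [3.141, 0.003, -0.011]
contact_force: [-10.5, -0.7, 8.7]
grip_width: 0.415
gripper_force: 15.0
```

```bash
python3 -m handwheel '[{"delta_pos":[-0.03,0,-0.02],"twist":[0,0,0],"grip":0},{"delta_pos":[0,0,0],"twist":[0,0,0],"grip":0},{"delta_pos":[0,0,0],"twist":[0,0,0],"grip":0},{"delta_pos":[0,0,-0.4],"twist":[0,0,0],"grip":0},{"delta_pos":[0,0,-0.8],"twist":[0,0,0],"grip":0},{"delta_pos":[0,0,-0.9],"twist":[0,0,0],"grip":-1},{"delta_pos":[0,0,-0.5],"twist":[0,0,0],"grip":-1},{"delta_pos":[-1,0,0],"twist":[0,0,0],"grip":-1},{"delta_pos":[-1,0,0],"twist":[0,0,0],"grip":-1},{"delta_pos":[-1,0,0],"twist":[0,0,0],"grip":-1},{"delta_pos":[-0.5,0,0],"twist":[0,0,0],"grip":-1},{"delta_pos":[0,0,0],"twist":[0,0,0],"grip":-1}]'
cat >> h.py <<'E'
def rowfit(W2,n=7):
    T=rack(W2);G=cv2.kmeans(T[:,1:2].astype(np.float32),n,None,(3,80,1e-5),40,cv2.KMEANS_PP_CENTERS)
    for k in np.argsort(G[2][:,0]):
        Q=T[G[1][:,0]==k]
        def f(q):
            a=q[2];R=np.array([[np.cos(a),-np.sin(a)],[np.sin(a),np.cos(a)]]);s=sd((Q[:,:2]*1000-q[:2])@R)
            return np.mean(np.maximum(s,0)**2)
        m=Q[:,:2].mean(0)*1000
        b=min((minimize(f,[(np.percentile(Q[:,0],1)+np.percentile(Q[:,0],99))*500+d,m[1],t],method='Nelder-Mead') for t in(-.05,0,.05) for d in(-1,1)),key=lambda r:r.fun)
        r=cv2.minAreaRect((Q[:,:2]*1000).astype(np.float32))
        print(b.x[:2].round(1),'yaw',np.degrees(b.x[2]).round(1),'x',np.percentile(Q[:,0],[1,99]).round(4),'rect',round(r[2],1),'z',np.percentile(Q[:,2],[5,50,95]).round(4),len(Q))
E
python3 - <<'E'
from h import *
im2,d2=snap('scene','scene17');W2=cloud('scene',d2);W2[...,2]+=.001
cv2.imwrite('pics/s17c.png',cv2.resize(im2[200:300,210:390],None,fx=4,fy=4,interpolation=3))
rowfit(W2); print(get_obs()['position'],get_obs()['grip_width'])
E
```

```text
clock: 60.05
position: [0.4821, 0.0506, 0.1144]
eef_rot: [3.14, -0.001, -0.01]
contact_force: [0.9, -0.8, -0.2]
grip_width: 0.023
gripper_force: 0.0
gaps [(np.float64(0.0125), np.float64(0.032)), (np.float64(0.0676), np.float64(0.0859))] ends -0.0992 0.194
[617.5 -81.2] yaw 1.1 x [0.5861 0.6497] rect 0.7 z [0.0813 0.084  0.0863] 410
[618.3 -45.1] yaw -0.6 x [0.5868 0.6503] rect 89.7 z [0.0812 0.0841 0.0864] 414
[619.5  -5.5] yaw -0.2 x [0.5885 0.6514] rect 89.6 z [0.0811 0.084  0.0866] 415
[621.1  49.8] yaw -0.6 x [0.5894 0.6527] rect 2.4 z [0.0813 0.0841 0.0865] 421
[622.5 104.1] yaw 0.3 x [0.5904 0.6537] rect 1.3 z [0.0816 0.0844 0.0869] 424
[619.9 139.8] yaw -0.9 x [0.5887 0.6516] rect 0.4 z [0.0814 0.0841 0.0865] 424
[620.3 176. ] yaw -1.1 x [0.5896 0.652 ] rect 88.6 z [0.0816 0.0845 0.0869] 424
[0.483755   0.05039113 0.11455363] 0.013764379769235523
```

View pics/s17c.png

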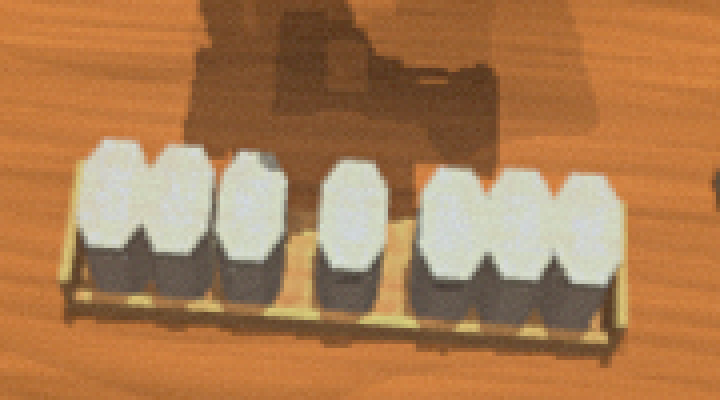

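```bash
python3 -m handwheel '[{"delta_pos":[0.445,-0.785,0],"twist":[0,0,0],"grip":-1},{"delta_pos":[0.445,-0.785,0],"twist":[0,0,0],"grip":-1},{"delta_pos":[0.445,-0.785,0],"twist":[0,0,0],"grip":-1},{"delta_pos":[0.445,-0.785,0],"twist":[0,0,0],"grip":-1},{"delta_pos":[0,0,0.7],"twist":[0,0,0],"grip":-1},{"delta_pos":[0,0,0.7],"twist":[0,0,0],"grip":-1},{"delta_pos":[0,0,0.7],"twist":[0,0,0],"grip":-1},{"delta_pos":[0,0,0.7],"twist":[0,0,0],"grip":-1},{"delta_pos":[0,0,0],"twist":[0,0,0],"grip":-1}]'
python3 -m handwheel '[{"delta_pos":[0.2,0,0],"twist":[0,0,0],"grip":-1},{"delta_pos":[0.2,0,0],"twist":[0,0,0],"grip":-1},{"delta_pos":[0.1,0,0],"twist":[0,0,0],"grip":-1},{"delta_pos":[0.05,0,0],"twist":[0,0,0],"grip":-1},{"delta_pos":[0.05,0,0],"twist":[0,0,0],"grip":-1}]'
python3 -m handwheel '[{"delta_pos":[0.03,0,0],"twist":[0,0,0],"grip":-1},{"delta_pos":[0.03,0,0],"twist":[0,0,0],"grip":-1}]'
```

```text
clock: 61.0
position: [0.5548, 0.1746, -0.0021]
eef_rot: [3.141, 0.005, -0.011]
contact_force: [-0.3, 0.3, -0.5]
grip_width: 0.004
gripper_force: 0.0
clock: 61.5
position: [0.5797, 0.1751, 0.0015]
eef_rot: [3.141, 0.001, -0.011]
contact_force: [-9.6, -0.1, 4.6]
grip_width: 0.011
gripper_force: 4.9
clock: 61.7
position: [0.5797, 0.1752, 0.0009]
eef_rot: [3.14, 0.005, -0.01]
contact_force: [-16.8, -0.9, 8.1]
grip_width: 0.004
gripper_force: 8.3
```

```bash
python3 -m handwheel '[{"delta_pos":[-0.3,0,0],"twist":[0,0,0],"grip":-1},{"delta_pos":[0,0.44,0],"twist":[0,0,0],"grip":-1},{"delta_pos":[0,0.44,0],"twist":[0,0,0],"grip":-1},{"delta_pos":[0.15,0,0],"twist":[0,0,0],"grip":-1},{"delta_pos":[0.05,0,0],"twist":[0,0,0],"grip":-1},{"delta_pos":[0.03,0,0],"twist":[0,0,0],"grip":-1},{"delta_pos":[0.02,0,0],"twist":[0,0,0],"grip":-1}]'
python3 -m handwheel '[{"delta_pos":[0.03,0,0],"twist":[0,0,0],"grip":-1},{"delta_pos":[0,0,0],"twist":[0,0,0],"grip":-1}]'
```

```text
clock: 62.4
position: [0.5792, 0.1406, 0.001]
eef_rot: [3.142, 0.002, -0.01]
contact_force: [-8.2, -0.6, 3.9]
grip_width: 0.006
gripper_force: 3.6
clock: 62.6
position: [0.5792, 0.1407, 0.0007]
eef_rot: [3.141, 0.004, -0.009]
contact_force: [-9.5, -0.9, 3.9]
grip_width: 0.009
gripper_force: 4.8
```

```bash
python3 -m handwheel '[{"delta_pos":[-0.2,0,0],"twist":[0,0,0],"grip":-1},{"delta_pos":[0,0.46,0],"twist":[0,0,0],"grip":-1},{"delta_pos":[0,0.46,0],"twist":[0,0,0],"grip":-1},{"delta_pos":[0.12,0,0],"twist":[0,0,0],"grip":-1},{"delta_pos":[0.03,0,0],"twist":[0,0,0],"grip":-1},{"delta_pos":[0.03,0,0],"twist":[0,0,0],"grip":-1},{"delta_pos":[0,0,0],"twist":[0,0,0],"grip":-1}]'
python3 -m handwheel '[{"delta_pos":[0.03,0,0],"twist":[0,0,0],"grip":-1},{"delta_pos":[0,0,0],"twist":[0,0,0],"grip":-1}]'
```

```text
clock: 63.3
position: [0.5787, 0.1039, 0.0007]
eef_rot: [3.141, 0.003, -0.01]
contact_force: [-5.8, -2.1, 2.0]
grip_width: 0.008
gripper_force: 3.2
clock: 63.5
position: [0.5787, 0.104, 0.0004]
eef_rot: [3.141, 0.005, -0.009]
contact_force: [-10.9, -2.6, 4.7]
grip_width: 0.005
gripper_force: 5.7
```

```bash
python3 -m handwheel '[{"delta_pos":[-0.5,0,0],"twist":[0,0,0],"grip":-1},{"delta_pos":[-1,0,0],"twist":[0,0,0],"grip":-1},{"delta_pos":[-1,0,0],"twist":[0,0,0],"grip":-1},{"delta_pos":[0,0,0],"twist":[0,0,0],"grip":-1}]'
python3 - <<'E'
from h import *
im,d=snap('top','top8');W=cloud('top',d);W[...,2]-=.002
im2,d2=snap('scene','scene18');W2=cloud('scene',d2);W2[...,2]+=.001
rowfit(W2)
P=W2.reshape(-1,3);P=P[np.isfinite(P).all(1)]
R=P[(P[:,2]>.015)&(P[:,2]<.024)&(P[:,0]>.645)&(P[:,0]<.67)]
for y in np.arange(-.1,.2,.03):
    q=R[abs(R[:,1]-y)<.015]
    if len(q)>3: print('rail',y.round(2),np.percentile(q[:,0],[2,50,98]).round(4),len(q))
# lean: back face of tins z .03..0.075
for y in (-.081,-.045,-.0055,.05,.104,.14,.176):
    q=P[(abs(P[:,1]-y)<.006)&(P[:,0]>.635)&(P[:,0]<.67)&(P[:,2]>.028)&(P[:,2]<.076)]
    c=np.polyfit(q[:,2],q[:,0],1); print(y,'back face x at z.05',np.polyval(c,.05).round(4),'slope deg',np.degrees(c[0]).round(1),len(q))
E
```

```text
clock: 63.9
position: [0.4763, 0.1052, 0.0003]
eef_rot: [3.14, 0.003, -0.007]
contact_force: [-0.2, -0.8, -0.1]
grip_width: 0.007
gripper_force: 0.0
gaps [(np.float64(0.0125), np.float64(0.032)), (np.float64(0.0676), np.float64(0.0863))] ends -0.0992 0.194
[617.6 -81.1] yaw -0.0 x [0.5868 0.6491] rect 0.0 z [0.0812 0.0841 0.0865] 409
[618.3 -44.9] yaw -0.6 x [0.5874 0.6502] rect 0.4 z [0.0813 0.084  0.0864] 409
[619.6  -5.3] yaw -0.4 x [0.5884 0.6516] rect 89.8 z [0.0813 0.084  0.0862] 415
[620.5  49.8] yaw -0.5 x [0.5888 0.6523] rect 2.3 z [0.0812 0.0843 0.0865] 415
[621.6 104.2] yaw -2.2 x [0.5904 0.6528] rect 1.2 z [0.081  0.0841 0.0866] 419
[622.2 140.4] yaw -1.9 x [0.5911 0.6534] rect 0.4 z [0.0814 0.0841 0.0864] 424
[622.6 176.6] yaw -1.9 x [0.5914 0.6544] rect 0.3 z [0.0816 0.084  0.0861] 427
rail -0.1 [0.6472 0.6543 0.6575] 32
rail -0.07 [0.6473 0.6544 0.658 ] 51
rail -0.04 [0.6476 0.6554 0.6584] 57
rail -0.01 [0.6471 0.6556 0.6584] 52
rail 0.02 [0.6512 0.6569 0.659 ] 45
rail 0.05 [0.6466 0.6557 0.6593] 56
rail 0.08 [0.6515 0.6575 0.6604] 44
rail 0.11 [0.6496 0.6575 0.66  ] 46
rail 0.14 [0.648  0.6573 0.6607] 57
rail 0.17 [0.6487 0.6581 0.661 ] 52
rail 0.2 [0.6466 0.6592 0.661 ] 23
-0.081 back face x at z.05 0.6493 slope deg -1.5 45
-0.045 back face x at z.05 0.6499 slope deg 0.0 44
-0.0055 back face x at z.05 0.6513 slope deg -0.0 47
0.05 back face x at z.05 0.6526 slope deg 1.8 44
0.104 back face x at z.05 0.6532 slope deg 2.1 43
0.14 back face x at z.05 0.6538 slope deg -0.3 46
0.176 back face x at z.05 0.6541 slope deg 0.0 44
```

```bash
python3 -m handwheel '[{"delta_pos":[0.55,0.345,0],"twist":[0,0,0],"grip":-1},{"delta_pos":[0.55,0.345,0],"twist":[0,0,0],"grip":-1},{"delta_pos":[0.55,0.345,0],"twist":[0,0,0],"grip":-1},{"delta_pos":[0.55,0.345,0],"twist":[0,0,0],"grip":-1},{"delta_pos":[0.22,0,0],"twist":[0,0,0],"grip":-1},{"delta_pos":[0.05,0,0],"twist":[0,0,0],"grip":-1},{"delta_pos":[0.05,0,0],"twist":[0,0,0],"grip":-1},{"delta_pos":[0.03,0,0],"twist":[0,0,0],"grip":-1},{"delta_pos":[0,0,0],"twist":[0,0,0],"grip":-1}]'
python3 -m handwheel '[{"delta_pos":[-0.25,0,0],"twist":[0,0,0],"grip":-1},{"delta_pos":[0,0.46,0],"twist":[0,0,0],"grip":-1},{"delta_pos":[0,0.46,0],"twist":[0,0,0],"grip":-1},{"delta_pos":[0,0.46,0],"twist":[0,0,0],"grip":-1},{"delta_pos":[0.15,0,0],"twist":[0,0,0],"grip":-1},{"delta_pos":[0.05,0,0],"twist":[0,0,0],"grip":-1},{"delta_pos":[0.03,0,0],"twist":[0,0,0],"grip":-1},{"delta_pos":[0,0,0],"twist":[0,0,0],"grip":-1}]'
```

```text
clock: 64.9
position: [0.5783, 0.0489, -0.0003]
eef_rot: [3.141, 0.01, -0.009]
contact_force: [-23.5, -0.7, 11.6]
grip_width: 0.006
gripper_force: 12.0
clock: 65.7
position: [0.5776, -0.0062, -0.0001]
eef_rot: [3.141, 0.009, -0.01]
contact_force: [-19.9, -0.6, 10.2]
grip_width: 0.004
gripper_force: 10.1
```

```bash
python3 -m handwheel '[{"delta_pos":[-0.3,0,0],"twist":[0,0,0],"grip":-1},{"delta_pos":[0,0.49,0],"twist":[0,0,0],"grip":-1},{"delta_pos":[0,0.49,0],"twist":[0,0,0],"grip":-1},{"delta_pos":[0.12,0,0],"twist":[0,0,0],"grip":-1},{"delta_pos":[0.05,0,0],"twist":[0,0,0],"grip":-1},{"delta_pos":[0.03,0,0],"twist":[0,0,0],"grip":-1},{"delta_pos":[0.02,0,0],"twist":[0,0,0],"grip":-1},{"delta_pos":[0,0,0],"twist":[0,0,0],"grip":-1}]'
python3 -m handwheel '[{"delta_pos":[-0.25,0,0],"twist":[0,0,0],"grip":-1},{"delta_pos":[0,0.45,0],"twist":[0,0,0],"grip":-1},{"delta_pos":[0,0.45,0],"twist":[0,0,0],"grip":-1},{"delta_pos":[0.15,0,0],"twist":[0,0,0],"grip":-1},{"delta_pos":[0.05,0,0],"twist":[0,0,0],"grip":-1},{"delta_pos":[0.02,0,0],"twist":[0,0,0],"grip":-1},{"delta_pos":[0,0,0],"twist":[0,0,0],"grip":-1}]'
python3 -m handwheel '[{"delta_pos":[-0.5,0,0],"twist":[0,0,0],"grip":-1},{"delta_pos":[-1,0,0],"twist":[0,0,0],"grip":-1},{"delta_pos":[-1,0,0],"twist":[0,0,0],"grip":-1},{"delta_pos":[-0.5,0,-1],"twist":[0,0,0],"grip":-1},{"delta_pos":[0,0,-1],"twist":[0,0,0],"grip":-1},{"delta_pos":[0,0,-1],"twist":[0,0,0],"grip":-1},{"delta_pos":[0,0,0],"twist":[0,0,0],"grip":-1}]'
python3 - <<'E'
from h import *
im2,d2=snap('scene','scene19');W2=cloud('scene',d2);W2[...,2]+=.001
cv2.imwrite('pics/s19.png',im2)
rowfit(W2)
P=W2.reshape(-1,3);P=P[np.isfinite(P).all(1)]
for y in (-.081,-.045,-.0055,.05,.104,.14,.176):
    q=P[(abs(P[:,1]-y)<.006)&(P[:,0]>.635)&(P[:,0]<.67)&(P[:,2]>.028)&(P[:,2]<.076)]
    c=np.polyfit(q[:,2],q[:,0],1); print(y,'back face x at z.05',np.polyval(c,.05).round(4),'slope deg',np.degrees(c[0]).round(1))
E
```

```text
clock: 66.5
position: [0.5768, -0.0455, 0.0007]
eef_rot: [-3.141, 0.003, -0.01]
contact_force: [-7.3, -1.8, 3.1]
grip_width: 0.01
gripper_force: 3.1
clock: 67.2
position: [0.5762, -0.0813, 0.0011]
eef_rot: [-3.141, 0.0, -0.009]
contact_force: [0.1, -0.1, -0.4]
grip_width: 0.001
gripper_force: 0.4
clock: 67.9
position: [0.4595, -0.0811, 0.1264]
eef_rot: [3.139, -0.009, -0.01]
contact_force: [0.3, 0.5, 0.1]
grip_width: 0.005
gripper_force: 0.0
gaps [(np.float64(0.0147), np.float64(0.0329)), (np.float64(0.0706), np.float64(0.0862))] ends -0.0989 0.194
[619.4 -80.6] yaw -0.3 x [0.5882 0.6511] rect 89.3 z [0.0809 0.084  0.0865] 411
[619.9 -44.4] yaw -1.1 x [0.5885 0.6516] rect 0.4 z [0.0812 0.0841 0.0864] 412
[620.   -3.6] yaw -4.9 x [0.5885 0.6513] rect 83.9 z [0.0817 0.084  0.0864] 413
[620.7  51.5] yaw -5.1 x [0.5898 0.6523] rect 85.6 z [0.0813 0.0843 0.0865] 417
[621.6 104. ] yaw -1.6 x [0.5904 0.6535] rect 1.2 z [0.0809 0.0842 0.0865] 425
[622.1 140.3] yaw -1.1 x [0.591  0.6539] rect 89.0 z [0.0817 0.0841 0.0864] 417
[622.9 176.3] yaw -2.3 x [0.5917 0.6545] rect 88.8 z [0.0813 0.0842 0.0865] 426
-0.081 back face x at z.05 0.651 slope deg -0.1
-0.045 back face x at z.05 0.6511 slope deg -0.3
-0.0055 back face x at z.05 0.6512 slope deg -0.1
0.05 back face x at z.05 0.6525 slope deg 1.5
0.104 back face x at z.05 0.6533 slope deg 1.7
0.14 back face x at z.05 0.6538 slope deg -0.4
0.176 back face x at z.05 0.6541 slope deg -0.1
```

View pics/s19.png

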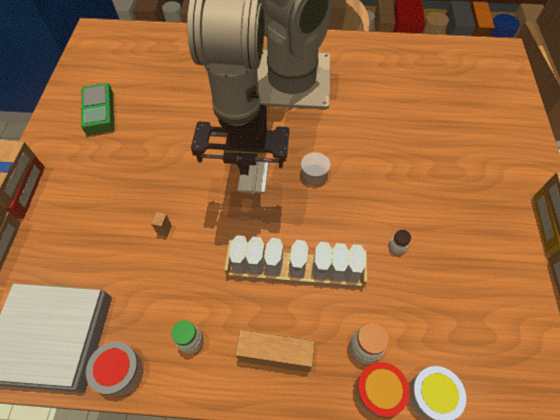

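The picture shows all seven tins upright and shut in the row at about (238–357, 240–275). The table is clear of tins, and the jar, carton and tub haven't moved. The two loose tins at y=-4 and y=52 mm are turned about 4°. I'll square the middle one by gripping it and use that finger to press its neighbour flush.

```bash
python3 - <<'E'
from h import *
go(.6205,.0505,.09,-.8)
E
```

```text
units [ 4.026 -3.332  0.843] twist z 0.06 | yaw now -0.6 rp [179.87  -0.31]
```

```bash
python3 -m handwheel '[{"delta_pos":[0.8,-0.666,0],"twist":[0,0,0],"grip":-0.08},{"delta_pos":[0.8,-0.666,0],"twist":[0,0,0],"grip":-0.08},{"delta_pos":[0.8,-0.666,0],"twist":[0,0,0],"grip":-0.08},{"delta_pos":[0.8,-0.666,0],"twist":[0,0,0],"grip":-0.08},{"delta_pos":[0.82,-0.666,0],"twist":[0,0,0.06],"grip":-0.08},{"delta_pos":[0,0,0.3],"twist":[0,0,0],"grip":-0.08},{"delta_pos":[0,0,0.3],"twist":[0,0,0],"grip":-0.08},{"delta_pos":[0,0,0.25],"twist":[0,0,0],"grip":-0.08},{"delta_pos":[0,0,0],"twist":[0,0,0],"grip":-0.08},{"delta_pos":[0,0,0],"twist":[0,0,0],"grip":-0.08}]'
python3 - <<'E'
from h import *
go(.6205,.0505,.06,-.8);print(get_obs()['grip_width'])
E
```

```text
clock: 68.95
position: [0.6181, 0.0491, 0.0871]
eef_rot: [3.141, 0.0, -0.016]
contact_force: [-0.4, 0.8, 0.2]
grip_width: 0.459
gripper_force: 0.0
 units [ 0.061 -0.037  0.678] twist z -0.03 | yaw now -0.9 rp [1.7996e+02 1.0000e-02]
0.45861438036857477
```

```bash
python3 -m handwheel '[{"delta_pos":[0.06,-0.037,0],"twist":[0,0,0],"grip":-0.08},{"delta_pos":[0,0,0.2],"twist":[0,0,0],"grip":-0.08},{"delta_pos":[0,0,0.2],"twist":[0,0,0],"grip":-0.08},{"delta_pos":[0,0,0.15],"twist":[0,0,0],"grip":-0.08},{"delta_pos":[0,0,0.15],"twist":[0,0,0],"grip":-0.08}]'
python3 -m handwheel '[{"delta_pos":[0,0,0.1],"twist":[0,0,0],"grip":-0.08},{"delta_pos":[0,0,0.1],"twist":[0,0,0],"grip":-0.08}]'
```

```text
clock: 69.45
position: [0.6207, 0.0514, 0.0583]
eef_rot: [3.141, 0.0, -0.015]
contact_force: [-0.4, -0.1, -0.0]
grip_width: 0.46
gripper_force: 0.0
clock: 69.65
position: [0.6209, 0.0515, 0.0507]
eef_rot: [3.142, 0.0, -0.015]
contact_force: [-0.8, -0.2, 1.4]
grip_width: 0.464
gripper_force: 0.0
```

```bash
python3 -m handwheel '[{"delta_pos":[0,0,0.25],"twist":[0,0,0],"grip":-0.08},{"delta_pos":[0,0,0.25],"twist":[0,0,0],"grip":-0.08},{"delta_pos":[0,0,0.25],"twist":[0,0,0],"grip":-0.08},{"delta_pos":[0,0,0.2],"twist":[0,0,0],"grip":-0.08},{"delta_pos":[0,0,0],"twist":[0,0,0],"grip":-1},{"delta_pos":[0,0,0],"twist":[0,0,0],"grip":-1},{"delta_pos":[0,0,0],"twist":[0,0,0],"grip":-1}]' 10
python3 -m handwheel '[{"delta_pos":[0,0.05,0],"twist":[0,0,0],"grip":-1},{"delta_pos":[0,0.05,0],"twist":[0,0,0],"grip":-1},{"delta_pos":[0,0.05,0],"twist":[0,0,0],"grip":-1},{"delta_pos":[0,0.05,0],"twist":[0,0,0],"grip":-1}]'
```

```text
clock: 70.35
position: [0.6206, 0.0518, 0.013]
eef_rot: [-3.141, 0.001, -0.015]
contact_force: [-0.3, 0.4, -3.5]
grip_width: 0.412
gripper_force: 10.0
clock: 70.75
position: [0.6206, 0.0436, 0.0132]
eef_rot: [-3.141, 0.0, -0.015]
contact_force: [-1.4, 1.2, -2.4]
grip_width: 0.411
gripper_force: 10.9
```

```bash
python3 -m handwheel '[{"delta_pos":[0,0.04,0],"twist":[0,0,0],"grip":-1},{"delta_pos":[0,0.04,0],"twist":[0,0,0],"grip":-1},{"delta_pos":[0,0.04,0],"twist":[0,0,0],"grip":-1}]'
python3 -m handwheel '[{"delta_pos":[0,0.04,0],"twist":[0,0,0],"grip":-1},{"delta_pos":[0,0,0],"twist":[0,0,0],"grip":-1}]'
```

```text
clock: 71.05
position: [0.6206, 0.0392, 0.0133]
eef_rot: [-3.141, -0.0, -0.015]
contact_force: [-2.7, 3.9, -1.0]
grip_width: 0.415
gripper_force: 12.9
clock: 71.25
position: [0.6206, 0.0371, 0.0132]
eef_rot: [3.142, 0.0, -0.015]
contact_force: [-3.1, 2.9, -0.3]
grip_width: 0.413
gripper_force: 12.7
```

```bash
python3 -m handwheel '[{"delta_pos":[0,0.04,0],"twist":[0,0,0],"grip":-1},{"delta_pos":[0,0.04,0],"twist":[0,0,0],"grip":-1},{"delta_pos":[0,0,0],"twist":[0,0,0],"grip":-1}]'
```

```text
clock: 71.55
position: [0.6206, 0.0341, 0.0133]
eef_rot: [-3.141, -0.0, -0.015]
contact_force: [-4.0, 4.7, -0.6]
grip_width: 0.416
gripper_force: 15.0
```

```bash
python3 -m handwheel '[{"delta_pos":[0,0.04,0],"twist":[0,0,0],"grip":-1},{"delta_pos":[0,0.04,0],"twist":[0,0,0],"grip":-1},{"delta_pos":[0,0,0],"twist":[0,0,0],"grip":-1}]'
```

```text
clock: 71.85
position: [0.6206, 0.0339, 0.0136]
eef_rot: [-3.138, -0.001, -0.013]
contact_force: [-3.4, 11.1, -0.8]
grip_width: 0.416
gripper_force: 22.0
```

```bash
python3 -m handwheel '[{"delta_pos":[0,-0.05,0],"twist":[0,0,0],"grip":-1},{"delta_pos":[0,-0.1,0],"twist":[0,0,0],"grip":-1},{"delta_pos":[0,-0.1,0],"twist":[0,0,0],"grip":-1},{"delta_pos":[0,-0.1,0],"twist":[0,0,0],"grip":-1},{"delta_pos":[0,-0.1,0],"twist":[0,0,0],"grip":-1},{"delta_pos":[0.03,0,0],"twist":[0,0,0],"grip":-1},{"delta_pos":[0.03,0,0.02],"twist":[0,0,0],"grip":-1},{"delta_pos":[0,0,0],"twist":[0,0,0],"grip":-1}]'
```

```text
clock: 72.65
position: [0.6233, 0.049, 0.0128]
eef_rot: [-3.141, 0.0, -0.015]
contact_force: [-5.7, 0.4, 2.0]
grip_width: 0.413
gripper_force: 10.0
```

Against the rail and squared by the grip, so I'll release, lift and check.

```bash
python3 -m handwheel '[{"delta_pos":[-0.02,0,0],"twist":[0,0,0],"grip":-0.05},{"delta_pos":[0,0,0],"twist":[0,0,0],"grip":-0.05},{"delta_pos":[0,0,0],"twist":[0,0,0],"grip":-0.05},{"delta_pos":[0,0,-0.3],"twist":[0,0,0],"grip":-0.05},{"delta_pos":[0,0,-0.6],"twist":[0,0,0],"grip":-0.05},{"delta_pos":[0,0,-0.8],"twist":[0,0,0],"grip":-0.05},{"delta_pos":[0,0,-0.8],"twist":[0,0,0],"grip":-0.05},{"delta_pos":[0,0,-0.4],"twist":[0,0,0],"grip":-0.05},{"delta_pos":[-1,0,0],"twist":[0,0,0],"grip":-0.05},{"delta_pos":[-1,0,0],"twist":[0,0,0],"grip":-0.05},{"delta_pos":[-1,0,0],"twist":[0,0,0],"grip":-0.05},{"delta_pos":[-1,0,0],"twist":[0,0,0],"grip":-0.05},{"delta_pos":[0,0,0],"twist":[0,0,0],"grip":-0.05}]'
python3 - <<'E'
from h import *
im2,d2=snap('scene','scene20');W2=cloud('scene',d2);W2[...,2]+=.001
cv2.imwrite('pics/s20c.png',cv2.resize(im2[200:300,210:390],None,fx=4,fy=4,interpolation=3))
rowfit(W2)
P=W2.reshape(-1,3);P=P[np.isfinite(P).all(1)]
for y in (-.081,-.045,-.007,.049,.104,.14,.176):
    q=P[(abs(P[:,1]-y)<.006)&(P[:,0]>.635)&(P[:,0]<.67)&(P[:,2]>.028)&(P[:,2]<.076)]
    c=np.polyfit(q[:,2],q[:,0],1); print(y,'back x',np.polyval(c,.05).round(4),'rail',(.6533+.0137*(y-.05)).round(4),'slope',np.degrees(c[0]).round(1))
E
```

```text
clock: 73.95
position: [0.4583, 0.0507, 0.128]
eef_rot: [3.138, 0.002, -0.014]
contact_force: [-0.4, -0.4, 0.7]
grip_width: 0.477
gripper_force: 0.0
gaps [(np.float64(0.0097), np.float64(0.0321)), (np.float64(0.0676), np.float64(0.0863))] ends -0.0989 0.1939
[619.6 -80.6] yaw -0.9 x [0.5883 0.6513] rect 89.8 z [0.0812 0.0839 0.0863] 415
[619.7 -44.8] yaw -0.2 x [0.5878 0.6513] rect 88.9 z [0.0818 0.084  0.0862] 412
[619.5  -8.6] yaw -1.6 x [0.5882 0.6513] rect 88.5 z [0.0809 0.084  0.0864] 414
[621.1  50. ] yaw -1.6 x [0.589  0.6527] rect 2.8 z [0.081  0.0842 0.0866] 419
[621.5 104.4] yaw -1.7 x [0.5901 0.6532] rect 0.5 z [0.0813 0.084  0.0866] 420
[622.  140.4] yaw -0.6 x [0.5915 0.6537] rect 0.8 z [0.0814 0.0843 0.0865] 425
[622.9 176.3] yaw -0.8 x [0.5916 0.6547] rect 0.3 z [0.0815 0.0842 0.0865] 425Traceback (most recent call last):
  File "<stdin>", line 8, in <module>
AttributeError: 'float' object has no attribute 'round'
```

View pics/s20c.png

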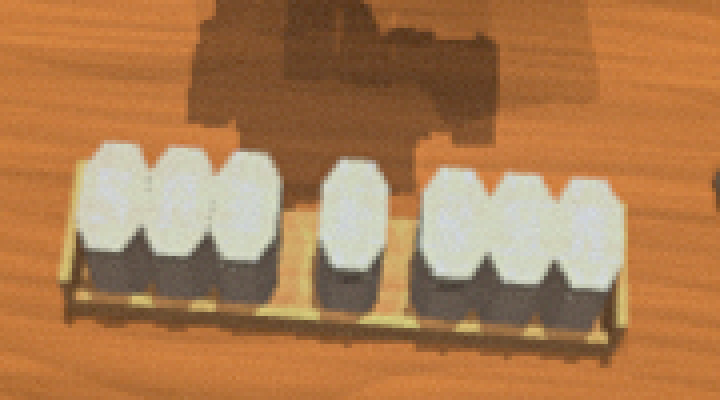

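The picture shows all seven tins square and upright. The third from the left, around (248,200), sits about 1 mm short, so I'll give it one gentle push home.

```bash
python3 -m handwheel '[{"delta_pos":[0.66,0.38,0],"twist":[0,0,0],"grip":-1},{"delta_pos":[0.66,0.38,0],"twist":[0,0,0],"grip":-1},{"delta_pos":[0.66,0.37,0],"twist":[0,0,0],"grip":-1},{"delta_pos":[0.56,0.34,0],"twist":[0,0,0],"grip":-1},{"delta_pos":[0,0,0.8],"twist":[0,0,0],"grip":-1},{"delta_pos":[0,0,0.8],"twist":[0,0,0],"grip":-1},{"delta_pos":[0,0,0.8],"twist":[0,0,0],"grip":-1},{"delta_pos":[0,0,0.75],"twist":[0,0,0],"grip":-1},{"delta_pos":[0,0,0],"twist":[0,0,0],"grip":-1},{"delta_pos":[0,0,0],"twist":[0,0,0],"grip":-1}]'
python3 - <<'E'
from h import *
go(.578,-.009,.0,-.8)
E
```

```text
clock: 75.0
position: [0.5637, -0.009, 0.0026]
eef_rot: [-3.141, 0.0, -0.015]
contact_force: [0.3, 0.3, 0.3]
grip_width: 0.004
gripper_force: 0.0
 units [ 0.357 -0.005  0.066] twist z -0.02 | yaw now -0.9 rp [-1.7996e+02  2.0000e-02]
```

```bash
python3 -m handwheel '[{"delta_pos":[0.15,0,0],"twist":[0,0,0],"grip":-1},{"delta_pos":[0.1,0,0],"twist":[0,0,0],"grip":-1},{"delta_pos":[0.05,0,0],"twist":[0,0,0],"grip":-1},{"delta_pos":[0.03,0,0],"twist":[0,0,0],"grip":-1},{"delta_pos":[0.02,0,0],"twist":[0,0,0],"grip":-1},{"delta_pos":[0,0,0],"twist":[0,0,0],"grip":-1}]'
python3 -m handwheel '[{"delta_pos":[-0.3,0,0],"twist":[0,0,0],"grip":-1},{"delta_pos":[-1,0,0],"twist":[0,0,0],"grip":-1},{"delta_pos":[-1,0,0],"twist":[0,0,0],"grip":-1},{"delta_pos":[-0.3,0,-1],"twist":[0,0,0],"grip":-1},{"delta_pos":[0,0,-1],"twist":[0,0,0],"grip":-1},{"delta_pos":[0,0,-1],"twist":[0,0,0],"grip":-1},{"delta_pos":[0,0,0],"twist":[0,0,0],"grip":-1},{"delta_pos":[0,0,0],"twist":[0,0,0],"grip":-1}]'
python3 - <<'E'
from h import *
im2,d2=snap('scene','scene21');W2=cloud('scene',d2);W2[...,2]+=.001
rowfit(W2)
E
```

```text
clock: 75.6
position: [0.5773, -0.0095, 0.0024]
eef_rot: [3.142, -0.0, -0.015]
contact_force: [0.7, -0.4, 0.1]
grip_width: 0.005
gripper_force: 0.0
clock: 76.4
position: [0.4737, -0.0082, 0.1231]
eef_rot: [3.14, -0.002, -0.015]
contact_force: [-0.3, 0.1, 0.1]
grip_width: 0.005
gripper_force: 0.0
gaps [(np.float64(0.0098), np.float64(0.0322)), (np.float64(0.0675), np.float64(0.0864))] ends -0.0992 0.1939
[619.2 -80.9] yaw -1.3 x [0.5881 0.6507] rect 89.8 z [0.081  0.0841 0.0866] 408
[619.5 -44.8] yaw -0.8 x [0.5882 0.6513] rect 0.3 z [0.0814 0.0839 0.0863] 414
[620.2  -8.5] yaw -0.4 x [0.5888 0.6523] rect 88.3 z [0.0812 0.084  0.0863] 416
[620.7  49.8] yaw 0.5 x [0.5896 0.6526] rect 2.5 z [0.0816 0.084  0.0864] 415
[621.4 104.3] yaw -1.2 x [0.5903 0.6534] rect 0.7 z [0.0813 0.0841 0.0864] 418
[622.1 140.2] yaw -1.7 x [0.5913 0.6538] rect 89.8 z [0.0812 0.0841 0.0868] 424
[622.9 176.5] yaw -1.5 x [0.5912 0.6544] rect 88.9 z [0.0812 0.0842 0.0866] 428
```

All seven tins now sit on one line, square and shut, with tops at 84 mm. Handing in.

```bash
python3 -c "
from cell import ticket
print(ticket.job_done())"
```

```text
the job is handed in; nothing more can be done
None
```

I shut the three open tins and slid each one into the rack; the last camera check shows all seven upright, lids shut, square to within about 2° and home against the back rail, and the job is handed in at about 76 s.

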